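# Load the radio kit carriage

### The arm

A 6-joint arm with a two-finger parallel gripper is mounted at the origin on the work surface. World frame = base frame: x ahead of the robot, y to its left, z up, the work surface at z = 0. Lengths are in mm, angles in rad, forces in N, time in s.
With the tool pointing down it reaches from about 275 to 750 mm from the base axis. Payload 10.2 kg.
Tool frame: the origin (TCP) lies between the finger pads; the fingertips stand 14 mm ahead of it and the grasp point (between the pads) lies 5 mm behind it (tip_reach is the distance from the TCP to the fingertips, in mm); z points along the fingers, y is the line along which they close (so a half turn about z gives the same grasp; the last joint's range is limited). The gripper opens to 85 mm and grips with 20 to 120 N. Pads are 22 mm wide; open, the fingers measure 114 mm over their backs; the gripper's body (76 mm by 85 mm) begins 54 mm behind the grasp point. The pads swing forward as they close: fully open they stand 13 mm farther back than shut.
Start: joints at [0.933, 0.313, 1.498, -0, 1.331, -0.223], TCP at [211.592, 480.479, 224.194] pointing down, gripper open.
Joint ranges: [-2.94, 2.94], [-0.97, 2.17], [0.19, 2.56], [-1.23, 4.37], [0.02, 3.11], [-2.88, 2.88]. Speed limits (rad/s): [2.39, 2.39, 3.01, 3.14, 3.14, 3.14].

### API

Orientations are given as a unit quaternion [w, x, y, z].
In Python, from rig import * gives the robot as it stands.
- The arm moves only by the tool arm_command, never from a script. Its argument "steps" is a list that holds one entry, the list of rows, each a list of 7 numbers: the opening, from 0 (shut) to 1 (fully open), then the shift along the tool's x, y, z each as a share of 0.05 m, from -1 to 1, then the turn, a rotation vector about the tool's x, y, z each as a share of 0.15 rad, from -1 to 1. A call has 1 to 8 rows; each row shifts and turns the commanded pose from where the row before left it, along the tool's axes as they then stand; what a row does not reach is not made up. A row lasts 1/8 s, in which the tool goes at most 62.5 mm and 10.7 degrees, less where a joint would pass 70% of its speed; a pose out of reach is approached as far as the arm can. A call with a number of a shift or a turn outside -1 to 1 is refused whole. A call with a gripper value outside its range is refused whole. The fingers move at their own pace and stop on an object; "squeeze" is the grip in N (left out, the last holds). Time passes only in rows, so rows that do not move let the fingers close. It gives the time, the measured TCP pose, the force, the opening and the grip force at its end, in the units of the state.
- sense(): the state, without advancing time (a new reading comes with each control period).
- capture(name): name is "scene" or "top" or "wrist"; returns the picture (420x560x3 uint8, red, green, blue); there is no depth.
- get_calibration(name): a dict with "intrinsics" (3x3 intrinsics, pixels), "rvec" (rotation vector, rad) and "tvec" (3), from world to camera coordinates, as OpenCV has them; the wrist camera has in their place "T_tool_cam" (4x4, takes a point from camera to tool coordinates, whose origin is the TCP and whose axes are the flange's). Camera axes: x right, y down, z forward; pixel columns grow to the right and rows downward; lengths in mm; the calibration is good to about 2 mm. A picture is of the moment at which its call begins: read the wrist's pose just before it. get_calibration takes no time and is no camera call.
- finish_job(): hands the job in; it is judged then, once.
The state is a dict: "time_s": time; "joints": joint angles; "dq": joint speeds; "tau": joint torques, N m; "eef_pos": TCP position; "ee_rot": TCP orientation; "force": force on the tool from outside, world axes, zero at the start; "wrist_torque": the same for the moment, N m; "grip_width": opening from 0.0 (shut) to 1.0 (fully open); "grip_force": force on a finger pad.
Only numpy, scipy, OpenCV 4.12 (cv2) and the standard library are available. Lean on these libraries where they do the work, as an engineer would, in place of code of your own. Each camera call takes 0.05 s, during which the arm holds its last target. There are 200 camera calls.

### The job

Make up the radio kit: draw every circuit board up out of the slotted rack and stand it upright in the carriage's bays, one board to a bay, and pick every long coil form out of the cluttered parts bin and lay it flat on the floor of the carriage's open tray. Only when everything is loaded, push the carriage along its track, fully home against the far stop. The short coil form, the knob and the thumbwheel stay in the bin, and the knob and thumbwheel lying on the open bench stay where they are.

Things in the scene. Friction and masses are not known exactly. Their poses are not given: they have to be found in the camera images.
- rack: fixed dark steel board rack, foot 140 x 170 x 8 mm, left or right on the bench. Origin: centre of underside; its x runs along the slots. Three slots at y = -52, 0, +52 mm, 8 mm wide between grey ribs at both ends; ribs reach 60 mm above the bench, slot floor 8 mm; end walls 42 mm high, 114 mm apart. Boards leave it upward only
- bin: fixed grey open parts bin, outside 250 (its x) x 290 (its y) x 35 mm high, walls and floor 5 mm, on the bench on the other side from the rack. Origin: centre of its underside, z up
- track: fixed low steel track on the bench in the middle, 380 mm along its x axis, which points away from the robot and is the carriage's travel direction. Origin: centre of its underside
- carriage (a joint): sliding kit carriage on the track, a grey tray 260 (x) x 212 (y) mm. Value in m, 0 = nearest the robot, 0.09 = against the far stop; starts between 0 and 0.02. Slides freely along track x against about 3 N of friction and stays where it is left; it is not sprung
- tray (a point): centre of the floor of the carriage's open tray (the half nearer the robot), inner size 122 (x) x 200 (y) mm, walls 30 mm high above this floor, floor 26 mm above the bench. Axes as the track's: x away from the robot along the travel, z up. Moves with the carriage
- push_plate (a point): middle of the robot-side face of the steel push plate on the near end of the carriage (plate 80 mm wide along y, 6 mm thick, from 20 to 76 mm above the bench; this point is 48 mm above the bench). Push it along +x of the track; there is free bench in front of it. Axes as the track's
- bay0 (a point): floor centre of board bay 0 of 3 in the carriage's far half (side by side along y, pitch 52 mm, bay1 in the middle). Takes one board on edge, length along x: 12 mm wide between grey ribs 45 mm high, 120 mm long between end walls 30 mm high; floor 26 mm above the bench. Axes as the track's; moves with the carriage
- bay1 (a point): floor centre of board bay 1 of 3 in the carriage's far half (side by side along y, pitch 52 mm, bay1 in the middle). Takes one board on edge, length along x: 12 mm wide between grey ribs 45 mm high, 120 mm long between end walls 30 mm high; floor 26 mm above the bench. Axes as the track's; moves with the carriage
- bay2 (a point): floor centre of board bay 2 of 3 in the carriage's far half (side by side along y, pitch 52 mm, bay1 in the middle). Takes one board on edge, length along x: 12 mm wide between grey ribs 45 mm high, 120 mm long between end walls 30 mm high; floor 26 mm above the bench. Axes as the track's; moves with the carriage
- board0: circuit board standing on edge in a rack slot at the start (may be absent): green plate 110 (x) x 5 (y, thickness) x 88 (z) mm with an aluminium stiffening bar, 90 x 12 (y) x 12 mm, along its top edge, from 88 to 100 mm above the lower edge. Origin: middle of the lower edge, z up to the bar, x along the length. About 90 g, same both ways round. All the boards are alike
- board1: circuit board standing on edge in a rack slot at the start (may be absent): green plate 110 (x) x 5 (y, thickness) x 88 (z) mm with an aluminium stiffening bar, 90 x 12 (y) x 12 mm, along its top edge, from 88 to 100 mm above the lower edge. Origin: middle of the lower edge, z up to the bar, x along the length. About 90 g, same both ways round. All the boards are alike
- board2: circuit board standing on edge in a rack slot at the start (may be absent): green plate 110 (x) x 5 (y, thickness) x 88 (z) mm with an aluminium stiffening bar, 90 x 12 (y) x 12 mm, along its top edge, from 88 to 100 mm above the lower edge. Origin: middle of the lower edge, z up to the bar, x along the length. About 90 g, same both ways round. All the boards are alike
- coil0: long coil form (may be absent), lying in the bin at the start: copper-wound core of 24 mm diameter with two black square end flanges 44 x 44 x 8 mm, 90 mm long overall. Origin: centre of the core; x along its axis. Lies on its flanges, so its centre is 22 mm above what it lies on. About 80 g. All are alike
- coil1: long coil form (may be absent), lying in the bin at the start: copper-wound core of 24 mm diameter with two black square end flanges 44 x 44 x 8 mm, 90 mm long overall. Origin: centre of the core; x along its axis. Lies on its flanges, so its centre is 22 mm above what it lies on. About 80 g. All are alike
- coil2: long coil form (may be absent), lying in the bin at the start: copper-wound core of 24 mm diameter with two black square end flanges 44 x 44 x 8 mm, 90 mm long overall. Origin: centre of the core; x along its axis. Lies on its flanges, so its centre is 22 mm above what it lies on. About 80 g. All are alike
- short_coil: short coil form in the bin, same build as the long ones but only 56 mm long; not wanted, stays in the bin. Origin: its centre; x along its axis
- knob: grey enamel volume knob in the bin, 60 mm diameter, 28 mm high; not wanted, stays in the bin. Origin: centre of its underside
- thumbwheel: brass thumbwheel in the bin, 54 mm diameter (58 over the teeth), 16 mm high; not wanted, stays in the bin. Origin: centre of its underside
- spare_knob: grey volume knob on the open bench beside the far end of the track, 60 mm diameter, 28 mm high, bystander; origin centre of its underside
- spare_wheel: brass thumbwheel on the open bench beside the far end of the track, 58 mm diameter, 16 mm high, bystander; origin centre of its underside
Things that resemble listed ones, but are neither listed nor needed, are in the scene too. Leave any orange look-alike of the board0 alone. Leave any yellow look-alike of the short_coil alone.

How it is judged:
By the outcome, as a careful person would: the job done as asked, in the order asked, and still so for the second after the job is handed in, with the robot touching nothing.
Of board0, board1, board2, coil0, coil1, coil2 only 5 to 6 are there at a start; the rules pass over those that are not, and their reading is None.
At some moment in a run one of coil0, coil1, coil2 may be knocked a few centimetres aside while the robot is not near it.
It also fails if it takes over 208 s, if anything falls off the work surface, if the arm or the gripper's body presses on something with over 40 N, if the wrist force passes 120 N, or if a joint passes its speed limit or range.

## Working session

There is one attempt and no reset: what is moved stays moved. The work goes in short steps, Python scripts to look and compute and a tool call to move; the robot and the scene stay as the last step left them, time stands still between calls to the robot, and variables do not carry over. Pictures are saved under pics/ and viewed, at most 14 in all, crops included, and the job is handed in when it is done.

Besides the shell and the picture viewer there is one more tool, called after ">>>" in YAML: its name, and indented under it one key for each argument. arm_command: Moves the arm, as the interface text tells. Its arguments: {"type":"object","properties":{"steps":{"type":"array"},"squeeze":{"type":"number"}},"required":["steps"]}

```bash
mkdir -p pics; ls; python3 - <<'E'
from rig import *
import cv2
for n in ("scene","top"):
    im=capture(n); cv2.imwrite(f"pics/{n}0.png",cv2.resize(im[:,:,::-1],(800,600),interpolation=cv2.INTER_CUBIC)); cv2.imwrite(f"pics/{n}0raw.png",im[:,:,::-1])
    print(n,get_calibration(n))
print(get_calibration("wrist")); print(sense())
E
```

```text
pics
scene {'intrinsics': array([[403.0660384 ,   0.        , 271.77313709],
       [  0.        , 403.0660384 , 204.99022193],
       [  0.        ,   0.        ,   1.        ]]), 'rvec': array([ 0.78547859,  2.7807394 , -0.80341636]), 'tvec': array([ 461.42845602, -200.82150415, 1252.0849421 ])}
top {'intrinsics': array([[443.28387737,   0.        , 270.41127916],
       [  0.        , 443.28387737, 208.87795543],
       [  0.        ,   0.        ,   1.        ]]), 'rvec': array([ 2.1855968 , -2.16861794,  0.11814406]), 'tvec': array([ -14.19599596,  558.52831921, 1071.94189297])}
{'intrinsics': array([[354.95551588,   0.        , 278.37959649],
       [  0.        , 354.95551588, 211.13388355],
       [  0.        ,   0.        ,   1.        ]]), 'T_tool_cam': array([[ 4.79731660e-04, -9.65499102e-01, -2.60405940e-01,
         6.63423529e+01],
       [ 9.99999336e-01,  7.35962455e-04, -8.86461145e-04,
         5.90015824e-02],
       [ 1.04752643e-03, -2.60405342e-01,  9.65498814e-01,
        -1.50626584e+02],
       [ 0.00000000e+00,  0.00000000e+00,  0.00000000e+00,
         1.00000000e+00]])}
{'time_s': 0.1, 'joints': array([ 9.32638730e-01,  3.13387584e-01,  1.49835144e+00, -1.06954311e-05,
        1.33096720e+00, -2.23405287e-01]), 'dq': array([-0.00155918, -0.00107213, -0.00437498,  0.00187953, -0.0009478 ,
       -0.00079162]), 'tau': array([ 2.03474039e-03, -4.12898254e+01, -2.60141551e+01, -2.09291593e-04,
        3.06674672e-03,  6.35084007e-05]), 'eef_pos': array([211.43356823, 480.29477015, 223.69924683]), 'ee_rot': array([-2.27783069e-04,  2.05891706e-01,  9.78574624e-01, -5.08085141e-04]), 'force': array([0.36664128, 0.42111274, 0.90638767]), 'wrist_torque': array([ 0.00845594, -0.03055584,  0.00480867]), 'grip_force': 0.0, 'grip_width': 0.9969741311382505}
```

View pics/top0.png

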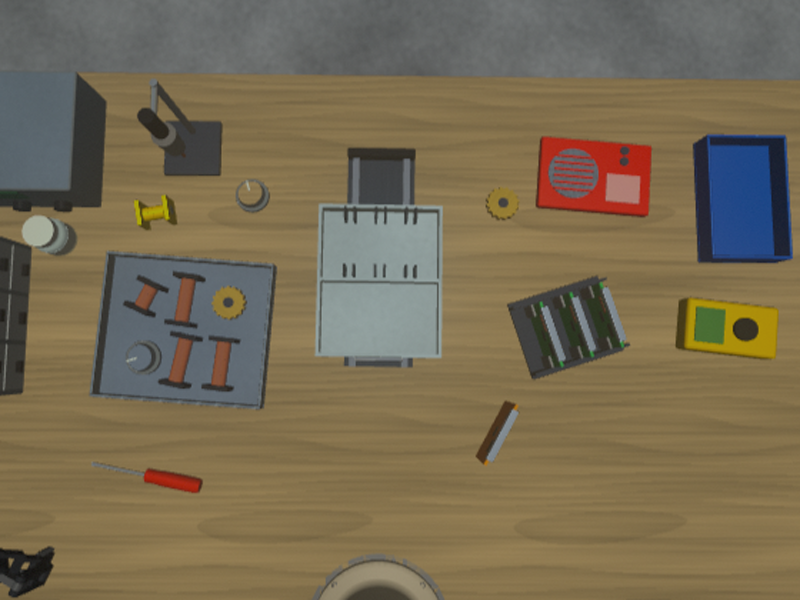

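View pics/scene0.png

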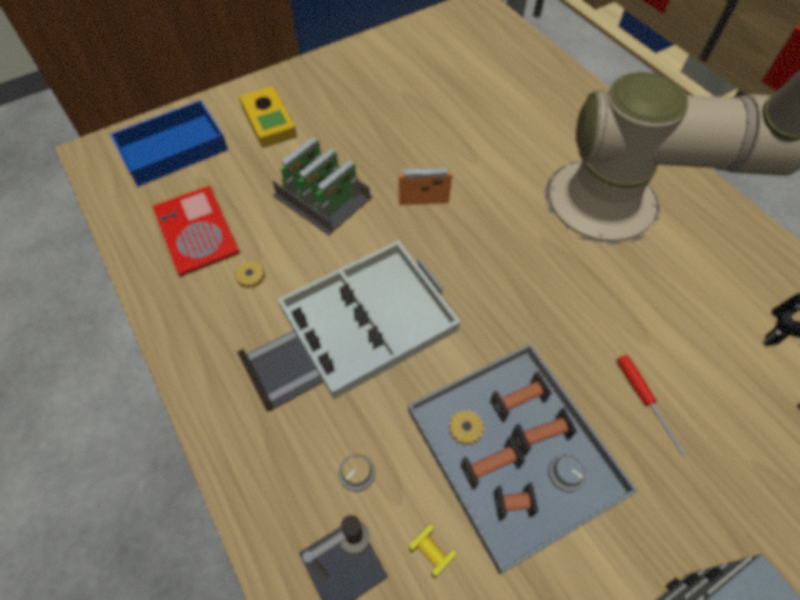

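The pictures show three green boards in the rack (top view 547,335 / 581,325 / 613,315; the orange look-alike lies loose at 497,433). The long copper coils are at 185,298 / 181,360 / 220,363 in the bin. The short coil is at 147,296 in the bin, and the yellow look-alike is outside it at 154,211. All six wanted parts are present. Next I'll take enlarged crops to measure from.

```bash
cat > h.py <<'E'
from rig import *
import cv2, numpy as np
from scipy.spatial.transform import Rotation as R
def cam(n):
    c=get_calibration(n); K=c['intrinsics']
    if n=='wrist':
        s=sense(); T=np.eye(4); q=s['ee_rot']; T[:3,:3]=R.from_quat([q[1],q[2],q[3],q[0]]).as_matrix(); T[:3,3]=s['eef_pos']
        W=np.linalg.inv(T@c['T_tool_cam']); return K,W[:3,:3],W[:3,3]
    return K,cv2.Rodrigues(c['rvec'])[0],c['tvec'].ravel()
def tri(obs):   # [(cam,(u,v)),...] -> point, residual px
    A=[]
    for (K,Rm,t),(u,v) in obs:
        P=K@np.c_[Rm,t]; A+=[u*P[2]-P[0],v*P[2]-P[1]]
    A=np.array(A); A/=np.linalg.norm(A[:,:3],axis=1)[:,None]
    X=np.linalg.lstsq(A[:,:3],-A[:,3],rcond=None)[0]
    return X,[float(np.round(np.hypot(*(proj(c,X)-np.array(p))),1)) for c,p in obs]
def proj(c,X):
    K,Rm,t=c; p=K@(Rm@np.asarray(X,float)+t); return p[:2]/p[2]
def onz(c,uv,z):
    K,Rm,t=c; d=Rm.T@np.linalg.inv(K)@[uv[0],uv[1],1]; o=-Rm.T@t; return o+d*(z-o[2])/d[2]
def crop(im,x0,y0,x1,y1,f):
    o=cv2.resize(im[y0:y1,x0:x1,::-1],None,fx=f,fy=f,interpolation=cv2.INTER_CUBIC)
    for x in range((x0+9)//10*10,x1,10):
        cv2.line(o,(int((x-x0)*f),0),(int((x-x0)*f),6),(0,0,255),1); cv2.putText(o,str(x),(int((x-x0)*f)-8,16),0,.33,(0,0,255),1)
    for y in range((y0+9)//10*10,y1,10):
        cv2.line(o,(0,int((y-y0)*f)),(6,int((y-y0)*f)),(0,0,255),1); cv2.putText(o,str(y),(8,int((y-y0)*f)+4),0,.33,(0,0,255),1)
    return o
def join(a,b):
    h=max(a.shape[0],b.shape[0]); f=lambda i:cv2.copyMakeBorder(i,0,h-i.shape[0],0,4,cv2.BORDER_CONSTANT)
    return np.hstack([f(a),f(b)])
E
python3 - <<'E'
from h import *
t=cv2.imread("pics/top0raw.png")[:,:,::-1]; s=cv2.imread("pics/scene0raw.png")[:,:,::-1]
cv2.imwrite("pics/bin.png",join(crop(t,62,172,196,290,3),crop(s,286,240,446,400,2.45)))
cv2.imwrite("pics/rack.png",join(crop(t,350,190,444,270,4.2),crop(s,185,92,265,168,4.9)))
cv2.imwrite("pics/car.png",join(crop(t,215,98,317,262,3.6),crop(s,162,162,328,292,2.5)))
for f in("bin","rack","car"): print(cv2.imread(f"pics/{f}.png").shape)
E
```

```text
(392, 802, 3)
(372, 795, 3)
(590, 790, 3)
```

View pics/bin.png

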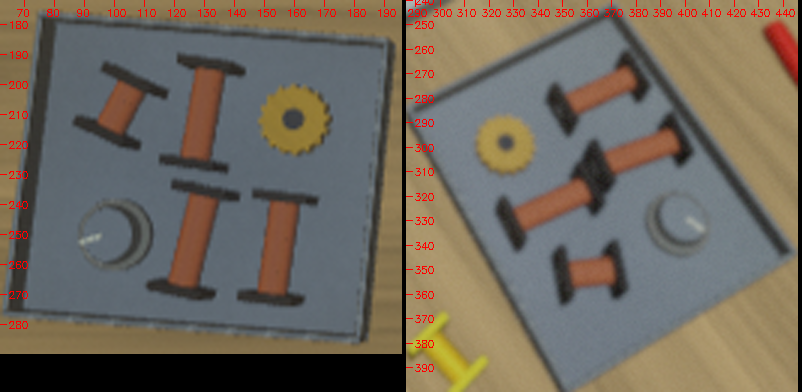

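View pics/rack.png

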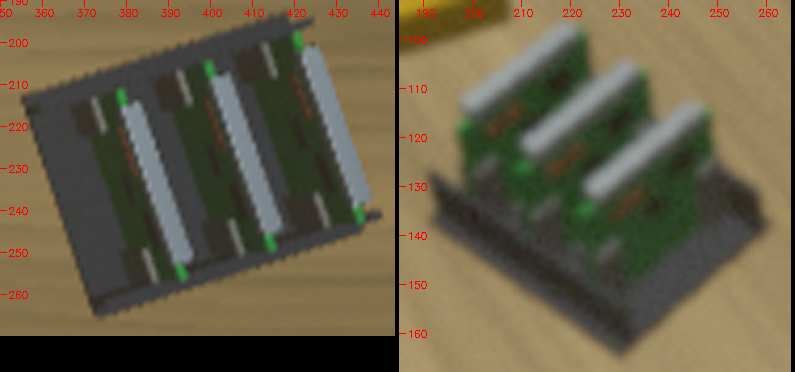

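View pics/car.png

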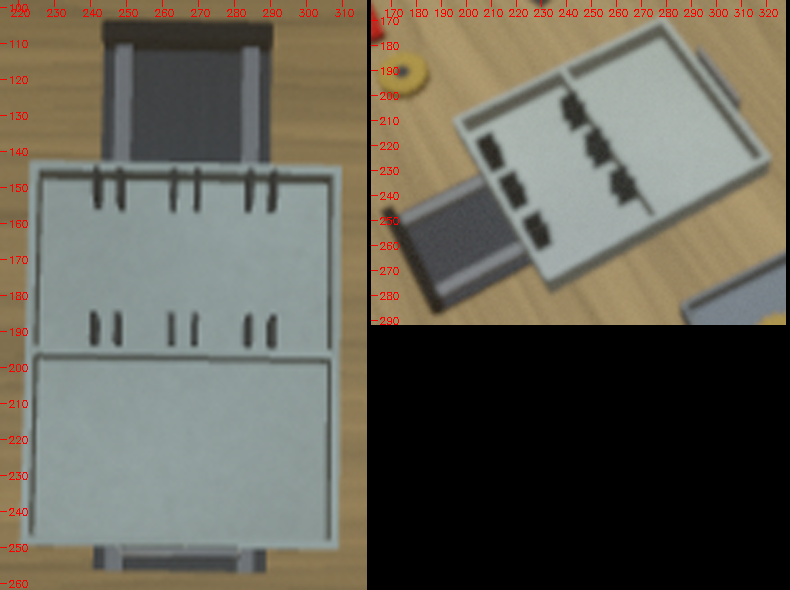

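The coil cores in the bin crop and the three board bars, carriage corners and rib pairs are all clear in both views, so I'll triangulate them.

```bash
cat > m.py <<'E'
from h import *
np.set_printoptions(precision=1,suppress=True)
T,S=cam('top'),cam('scene')
def top(o,f,p): return (o[0]+p[0]/f,o[1]+p[1]/f)
def both(o1,f1,o2,f2,off,p,q):
    return tri([(T,top(o1,f1,p)),(S,top(o2,f2,(q[0]-off,q[1])))])
ends={}
for n,a,b in [('A',((130,104),(182,263)),((592,190),(697,110))),('B',((220,76),(273,235)),((530,147),(634,70))),('C',((311,48),(362,205)),((470,103),(573,30)))]:
    e=[both((350,190),4.2,(185,92),4.9,399,a[i],b[i]) for i in (0,1)]
    z=[onz(T,top((350,190),4.2,a[i]),108) for i in (0,1)]
    d=z[0]-z[1]
    print('bar',n,*e,'| z108 mid',(z[0]+z[1])/2,'len',np.linalg.norm(d),'ang',np.degrees(np.arctan2(d[1],d[0])))
for n,a,b in [('L1',((209,66),(195,160)),((510,220),(592,192))),('L2',((206,195),(181,285)),((606,170),(680,142))),('L3',((284,200),(270,293)),((566,105),(638,77)))]:
    m=both((62,172),3,(286,240),2.45,406,np.mean(a,0),np.mean(b,0))
    z=[onz(T,top((62,172),3,a[i]),32) for i in (0,1)]; d=z[0]-z[1]
    print(n,m,'| z32 mid',(z[0]+z[1])/2,'len',np.linalg.norm(d),'ang',np.degrees(np.arctan2(d[1],d[0])))
P=[]
for n,a,b in [('FL',(30,162),(550,290)),('FR',(341,167),(455,122)),('NR',(338,547),(663,24)),('NL',(22,545),(771,160))]:
    p=top((215,98),3.6,a); P.append(onz(T,p,56)); print(n,both((215,98),3.6,(162,162),2.5,371,a,b),P[-1])
P=np.array(P); print('centre',P.mean(0),'ax',np.degrees(np.arctan2(*((P[0]+P[1]-P[2]-P[3])[1::-1]))),'L',np.linalg.norm((P[0]+P[1]-P[2]-P[3])/2),'W',np.linalg.norm((P[0]+P[3]-P[2]-P[1])/2))
for f,n in [((109.5,188),(106.5,329)),((185,189.5),(183,329)),((260.5,190),(260,330))]:
    a,b=[onz(T,top((215,98),3.6,x),71) for x in (f,n)]; print('bay',(a+b)/2,'d',np.linalg.norm(a-b),'ang',np.degrees(np.arctan2(*((a-b)[1::-1]))))
E
python3 m.py
```

```text
bar A (array([ 537.7, -261.6,  110.5]), [0.7, 0.6]) (array([ 452. , -290.9,  103.2]), [0.5, 0.4]) | z108 mid [ 496.1 -276.7  108. ] len 90.54125296440236 ang 17.26084229046757
bar B (array([ 553.1, -311.1,  110.2]), [1.0, 0.8]) (array([ 467.5, -341.5,  101.7]), [0.5, 0.4]) | z108 mid [ 511.7 -326.6  108. ] len 90.88605124088929 ang 17.329219193102322
bar C (array([ 568.2, -360.5,  111.8]), [1.3, 1.0]) (array([ 483.9, -390. ,  103.4]), [0.7, 0.5]) | z108 mid [ 528.  -376.5  108. ] len 89.73035668538454 ang 16.61722965862678
L1 (array([552.2, 338.2,  31.6]), [0.6, 0.7]) | z32 mid [553.4 337.1  32. ] len 77.93056475547019 ang -6.26043784418674
L2 (array([447.4, 344.2,  25.5]), [1.3, 1.4]) | z32 mid [449.8 340.   32. ] len 74.92085308711268 ang -13.446924066141307
L3 (array([442.9, 273.4,  34.9]), [1.1, 1.2]) | z32 mid [445.  272.3  32. ] len 75.73867616771315 ang -6.745235055319442
FL (array([718.1, 109.7,  41.9]), [1.0, 1.1]) [716.8 106.8  56. ]
FR (array([ 714.6, -103.9,   51.7]), [0.9, 0.9]) [ 715.5 -104.7   56. ]
NR (array([ 456.4, -102.6,   43.2]), [0.7, 0.6]) [ 457.8 -102.4   56. ]
NL (array([456.8, 108.8,  50.9]), [0.5, 0.4]) [457.6 107.6  56. ]
centre [586.9   1.8  56. ] ax -0.34602026314316064 L 258.44581661161385 W 210.7770687647927
bay [648.2  52.3  71. ] d 95.23741941897782 ang -0.47060648022418095
bay [648.2   1.6  71. ] d 94.26595862922787 ang -0.3428488214957579
bay [648.2 -49.2  71. ] d 94.64239982795524 ang 0.0006423910884151823
```

All measurements agree with the given sizes: bar length 90 mm, carriage 260 x 212 mm, bars about 107 mm high. The choices are boards A, B and C (green, not the orange one) and the long coils L1, L2 and L3 (75–78 mm of core, so not the short or yellow ones). Now I'll move to hover above the rack.

>>> arm_command:
  steps:
    - [[0.45, 0, 0, 0, 0, 0, -0.95], [0.45, 0, 0, 0, 0, 0, -0.95], [0.45, 0, 0, 0, 0, 0, -0.95], [0.45, 0, 0, 0, 0, 0, -0.95], [0.45, 0, 0, 0, 0, 0, -0.95], [0.45, 0, -0.5, 0, 0, 0, 0], [0.45, -0.05, -0.95, 0, 0, 0, 0], [0.45, -0.05, -0.95, 0, 0, 0, 0]]

```text
time_s: 1.1
eef_pos: [251.6, 365.9, 223.9]
ee_rot: [-0.0, -0.149, 0.989, -0.0]
force: [1.0, -0.4, -0.4]
grip_width: 0.451
grip_force: 0.0
```

>>> arm_command:
  steps:
    - [[0.45, -0.05, -0.95, 0, 0, 0, 0], [0.45, -0.05, -0.95, 0, 0, 0, 0], [0.45, -0.05, -0.95, 0, 0, 0, 0], [0.45, -0.05, -0.95, 0, 0, 0, 0], [0.45, -0.05, -0.95, 0, 0, 0, 0], [0.45, -0.05, -0.95, 0, 0, 0, 0], [0.45, -0.05, -0.95, 0, 0, 0, 0], [0.45, -0.05, -0.95, 0, 0, 0, 0]]

```text
time_s: 2.1
eef_pos: [382.3, 8.2, 224.1]
ee_rot: [0.0, -0.148, 0.989, 0.0]
force: [0.8, 0.6, 0.6]
grip_width: 0.452
grip_force: 0.0
```

>>> arm_command:
  steps:
    - [[0.45, -0.05, -0.95, 0, 0, 0, 0], [0.45, -0.05, -0.95, 0, 0, 0, 0], [0.45, -0.05, -0.95, 0, 0, 0, 0], [0.45, -0.05, -0.95, 0, 0, 0, 0], [0.45, -0.05, -0.95, 0, 0, 0, 0], [0.45, -0.05, -0.95, 0, 0, 0, 0], [0.45, -0.05, -0.95, 0, 0, 0, 0], [0.45, 0, 0, 0, 0, 0, 0]]

```text
time_s: 3.1
eef_pos: [496.3, -305.1, 222.7]
ee_rot: [-0.001, -0.147, 0.989, 0.001]
force: [0.5, 1.4, -0.5]
grip_width: 0.445
grip_force: 0.0
```

```bash
cat >> h.py <<'E'
def yaw():
    q=sense()['ee_rot']; return R.from_quat([q[1],q[2],q[3],q[0]])
def todo(x,y,z,deg):
    s=sense(); r=yaw(); M=r.as_matrix(); y0=np.degrees(np.arctan2(M[1,0],M[0,0]))
    a=(y0-deg+90)%180-90
    G=R.from_euler('z',deg,degrees=True)*R.from_euler('x',180,degrees=True)
    if (G.inv()*r).magnitude()>np.pi/2: G=R.from_euler('z',deg+180,degrees=True)*R.from_euler('x',180,degrees=True)
    rv=(r.inv()*G).as_rotvec()
    d=np.array([x,y,z])-s['eef_pos']
    print('now',s['eef_pos'].round(1),'yaw %.2f'%y0,'turn/0.15',(rv/0.15).round(3),'then shift/50',(G.as_matrix().T@d/50).round(3),'| shift now',(M.T@d/50).round(3),'t',round(s['time_s'],2),'w',round(s['grip_width']*85,1))
E
python3 - <<'E'
from h import *
todo(512,-327,224,197.2); print(sense()['force'],sense()['joints'].round(2))
im=capture('wrist'); c=cam('wrist'); cv2.imwrite('pics/w1raw.png',im[:,:,::-1]); 
cv2.imwrite('pics/w1.png',crop(im,0,0,560,420,1.42)); np.save('w1.npy',np.array([c[0],c[1],np.diag(c[2])]))
E
```

```text
now [ 496.3 -305.1  222.7] yaw -163.08 turn/0.15 [ 0.009 -0.007 -0.033] then shift/50 [-0.17  -0.51  -0.025] | shift now [-0.172 -0.509 -0.026] t 3.1 w 37.8
[ 0.54606476  1.40045895 -0.47974839] [-0.75  0.44  1.32 -0.    1.38 -2.62]
```

View pics/w1.png

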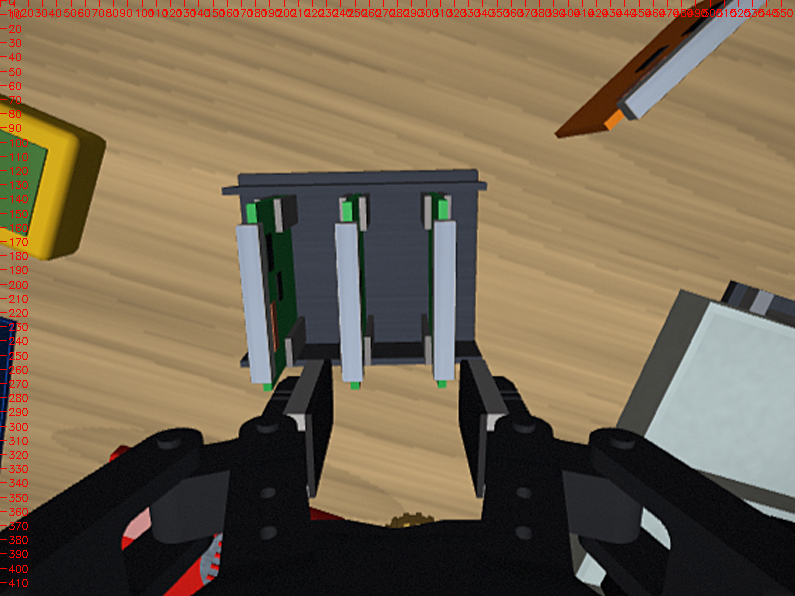

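The wrist view shows bars A (445,222 to 444,380), B (347,224 to 352,381) and C (248,226 to 261,382), with the orange look-alike well apart at the upper right.

```bash
python3 - <<'E'
from h import *
np.set_printoptions(precision=1,suppress=True)
a=np.load('w1.npy'); W=(a[0],a[1],np.diag(a[2])); T=cam('top')
t={'A':((380.95,214.8),(393.3,252.6)),'B':((402.4,208.1),(415,246)),'C':((424,201.4),(436.2,238.8))}
for n,(f,g) in {'A':((444,380),(445,222)),'B':((352,381),(347,224)),'C':((261,382),(248,226))}.items():
    p=[np.array(q)/1.42 for q in (f,g)]
    e=[onz(W,q,108) for q in p]; d=e[0]-e[1]
    print(n,'mid',(e[0]+e[1])/2,'len',np.linalg.norm(d),'ang',np.degrees(np.arctan2(d[1],d[0])),[tri([(W,p[i]),(T,t[n][i])]) for i in (0,1)])
E
```

```text
A mid [ 495.6 -275.1  108. ] len 89.60521303719928 ang 18.10744662797772 [(array([ 538.2, -262.1,  110.2]), [1.2, 0.4]), (array([ 452.8, -289.3,  110.6]), [0.0, 0.0])]
B mid [ 511.6 -324.5  108. ] len 89.14601268660147 ang 17.420995659118795 [(array([ 554.2, -311.9,  109.5]), [1.3, 0.5]), (array([ 468. , -337.4,  115.9]), [0.1, 0.0])]
C mid [ 527.6 -374.   108. ] len 88.70053297542204 ang 17.466048005926126 [(array([ 570.3, -361.8,  108.9]), [1.9, 0.7]), (array([ 484.4, -386.2,  114.7]), [0.9, 0.3])]
```

>>> arm_command:
  steps:
    - [[0.45, -0.17, 0.56, 0, 0, 0, -0.055], [0.45, 0, 0, 0.8, 0, 0, 0], [0.45, 0, 0, 0.8, 0, 0, 0], [0.45, 0, 0, 0.5, 0, 0, 0], [0.45, 0, 0, 0.4, 0, 0, 0], [0.45, 0, 0, 0, 0, 0, 0]]

```text
time_s: 3.9
eef_pos: [495.6, -272.2, 98.4]
ee_rot: [-0.001, -0.153, 0.988, 0.001]
force: [-0.0, 0.8, 1.0]
grip_width: 0.448
grip_force: 0.0
```

```bash
python3 - <<'E'
from h import *
todo(495.8,-275.8,97,197.4); print(sense()['force'])
E
```

```text
now [ 495.6 -272.2   98.4] yaw -162.42 turn/0.15 [ 0.017 -0.01   0.021] then shift/50 [ 0.018 -0.07   0.027] | shift now [ 0.018 -0.07   0.027] t 3.9 w 38.1
[-0.01458266  0.78693713  1.01512767]
```

>>> arm_command:
  steps:
    - [[0.45, 0.02, -0.07, 0.03, 0, 0, 0], [0.3, 0, 0, 0, 0, 0, 0], [0, 0, 0, 0, 0, 0, 0], [0, 0, 0, 0, 0, 0, 0], [0, 0, 0, 0, 0, 0, 0], [0, 0, 0, 0, 0, 0, 0]]
  squeeze: 50

```text
time_s: 4.65
eef_pos: [496.7, -277.6, 98.5]
ee_rot: [0.0, -0.152, 0.988, -0.001]
force: [-0.3, -0.5, 5.5]
grip_width: 0.107
grip_force: 49.1
```

>>> arm_command:
  steps:
    - [[0, 0, 0, -0.4, 0, 0, 0], [0, 0, 0, -0.6, 0, 0, 0], [0, 0, 0, -0.8, 0, 0, 0], [0, 0, 0, 0, 0, 0, 0]]

```text
time_s: 5.15
eef_pos: [497.3, -278.0, 190.3]
ee_rot: [0.002, -0.152, 0.988, -0.002]
force: [0.3, -0.4, -1.8]
grip_width: 0.108
grip_force: 48.8
```

```bash
python3 - <<'E'
from h import *
todo(651,53.7,190,180); print(sense()['force'],sense()['grip_force'])
im=capture('wrist'); c=cam('wrist'); cv2.imwrite('pics/w2.png',crop(im,0,0,560,420,1.42))
E
```

```text
now [ 497.3 -278.   190.3] yaw -162.46 turn/0.15 [-0.026  0.023  2.04 ] then shift/50 [-3.074e+00  6.633e+00  6.000e-03] | shift now [-4.930e+00  5.399e+00 -4.000e-03] t 5.15 w 9.2
[ 0.32577203 -0.39751479 -1.78273842] 48.82974565029144
```

View pics/w2.png

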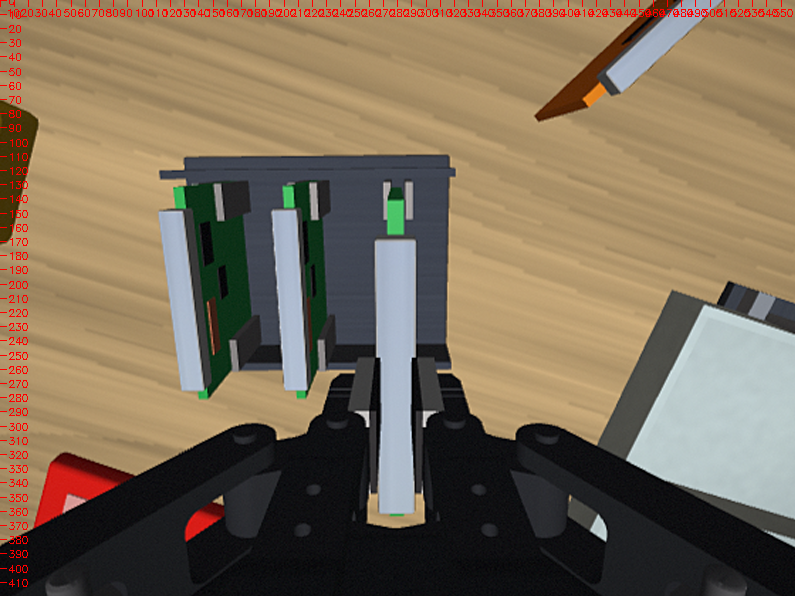

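The board is held upright; the bar runs from (395,240) to (396,514). I'll measure its offset in the hand.

```bash
python3 - <<'E'
from h import *
c=cam('wrist'); s=sense(); e=[onz(c,np.array(q)/1.42,s['eef_pos'][2]+9.5) for q in((395,240),(396,514))]
M=yaw().as_matrix(); print([M.T@(x-s['eef_pos']) for x in e], np.linalg.norm(e[0]-e[1]))
E
```

```text
[array([45.61701739,  0.2128372 , -9.53593447]), array([-44.43100681,   0.56968276,  -9.46591995])] 90.04875847288864
```

>>> arm_command:
  steps:
    - [[0, 0, 0, 0, 0, 0, 0.68], [0, 0, 0, 0, 0, 0, 0.68], [0, 0, 0, 0, 0, 0, 0.68], [0, -0.4, 0.7, 0, 0, 0, 0], [0, -0.45, 0.95, 0, 0, 0, 0], [0, -0.45, 0.95, 0, 0, 0, 0], [0, -0.45, 0.95, 0, 0, 0, 0], [0, -0.45, 0.95, 0, 0, 0, 0]]

```text
time_s: 6.2
eef_pos: [606.4, -50.5, 185.9]
ee_rot: [-0.001, 0.0, 1.0, 0.0]
force: [0.9, -0.8, 0.5]
grip_width: 0.107
grip_force: 48.9
```

>>> arm_command:
  steps:
    - [[0, -0.45, 0.95, 0, 0, 0, 0], [0, -0.42, 0.9, 0, 0, 0, 0], [0, 0, 0.28, 0, 0, 0, 0], [0, 0, 0, 0, 0, 0, 0], [0, 0, 0, 0, 0, 0, 0]]

```text
time_s: 6.82
eef_pos: [649.6, 52.9, 187.3]
ee_rot: [-0.0, 0.001, 1.0, -0.0]
force: [-0.9, -0.3, -0.0]
grip_width: 0.109
grip_force: 48.9
```

```bash
python3 - <<'E'
from h import *
todo(651,53.7,190,179.7); print(sense()['force'],sense()['grip_force'])
im=capture('wrist'); c=cam('wrist'); cv2.imwrite('pics/w3.png',crop(im,0,0,560,420,1.42)); np.save('w3.npy',np.array([c[0],c[1],np.diag(c[2])]))
E
```

```text
now [649.6  52.9 187.3] yaw 179.92 turn/0.15 [-0.002 -0.006  0.026] then shift/50 [-0.028  0.016 -0.054] | shift now [-0.028  0.016 -0.054] t 6.83 w 9.2
[-0.8501414  -0.25140923 -0.04476102] 48.88849675655365
```

View pics/w3.png

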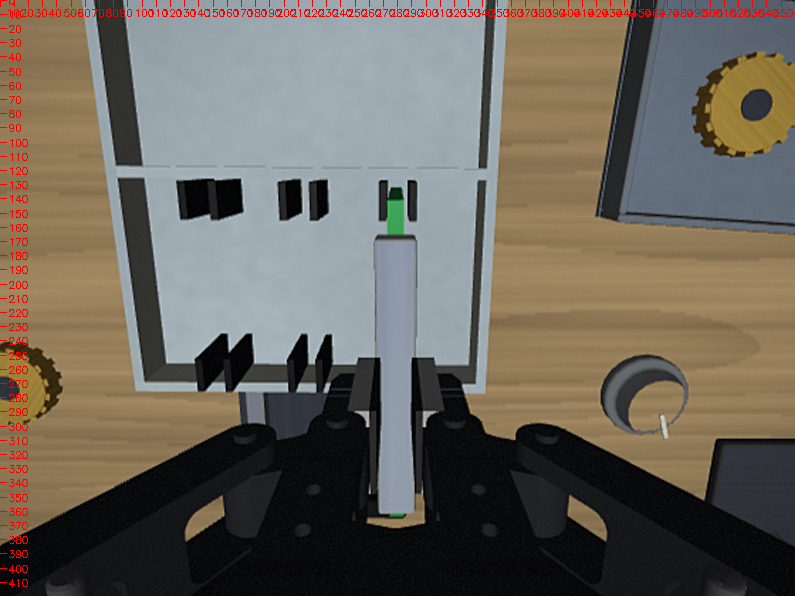

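Hovering over the +y bay: its ribs are at 382 and 412 (centre ≈398), the board edge at 395.5, the divider rim at row ≈179 and the far rim at rows 381–392.

```bash
python3 - <<'E'
from h import *
np.set_printoptions(precision=1,suppress=True)
a=np.load('w3.npy'); W=(a[0],a[1],np.diag(a[2])); f=lambda u,v,z:onz(W,np.array((u,v))/1.42,z)
print('div far edge',f(440,179,56),'near edge',f(440,167,56),'far in',f(440,382,56),'far out',f(440,392,56))
print('rim R outer',f(497,172,56),'L outer',f(115,172,56))
for p in ((398,180),(398,184)): print('bay+',f(*p,71))
# rib top corners: outer top edges
print('mid bay', f(293,180,71),f(319,180,71),'far', f(306,335,71),f(330,335,71)); print('left', f(196,180,71), f(226,180,71))
E
```

```text
div far edge [591.2  77.2  56. ] near edge [584.9  77.1  56. ] far in [710.9  79.8  56. ] far out [717.5  80.   56. ]
rim R outer [587.6 108.1  56. ] L outer [587.3 -99.3  56. ]
bay+ [591.3  54.3  71. ]
bay+ [593.3  54.3  71. ]
mid bay [591.2   0.1  71. ] [591.2  13.5  71. ] far [675.6   2.8  71. ] [675.6  16.3  71. ]
left [591.2 -50.   71. ] [591.2 -34.5  71. ]
```

>>> arm_command:
  steps:
    - [[0, -0.04, 0.027, 0, 0, 0, 0.03], [0, 0, 0, 0.4, 0, 0, 0], [0, 0, 0, 0.4, 0, 0, 0], [0, 0, 0, 0.3, 0, 0, 0], [0, 0, 0, 0.2, 0, 0, 0], [0, 0, 0, 0, 0, 0, 0]]

```text
time_s: 7.62
eef_pos: [651.8, 55.4, 122.3]
ee_rot: [-0.0, 0.002, 1.0, 0.0]
force: [0.3, 0.5, -0.6]
grip_width: 0.104
grip_force: 48.9
```

>>> arm_command:
  steps:
    - [[0, 0, 0, 0.06, 0, 0, 0], [0, 0, 0, 0, 0, 0, 0]]

```text
time_s: 7.88
eef_pos: [652.1, 55.5, 120.0]
ee_rot: [0.0, 0.002, 1.0, -0.0]
force: [0.3, -0.1, -1.5]
grip_width: 0.105
grip_force: 48.9
```

```bash
python3 - <<'E'
from h import *
todo(651.6,54.2,116.5,179.7); print(sense()['force'],sense()['wrist_torque'])
E
```

```text
now [652.1  55.5 120. ] yaw 179.74 turn/0.15 [-0.     0.003  0.005] then shift/50 [ 0.009 -0.027  0.069] | shift now [ 0.009 -0.027  0.069] t 7.88 w 8.9
[ 0.33101802 -0.09369908 -1.50478052] [0.01975585 0.03230584 0.0132152 ]
```

>>> arm_command:
  steps:
    - [[0, 0, -0.02, 0.05, 0, 0, 0], [0, 0, 0, 0.02, 0, 0, 0], [0.35, 0, 0, 0, 0, 0, 0], [0.35, 0, 0, 0, 0, 0, 0], [0.35, 0, 0, -0.3, 0, 0, 0], [0.35, 0, 0, -0.8, 0, 0, 0], [0.35, 0, 0, 0, 0, 0, 0]]

```text
time_s: 8.75
eef_pos: [653.5, 54.5, 175.7]
ee_rot: [0.004, 0.002, 1.0, -0.0]
force: [0.1, -0.1, 0.0]
grip_width: 0.348
grip_force: 0.0
```

```bash
python3 - <<'E'
from h import *
todo(511.6,-325.3,190,197.4)
im=capture('wrist'); c=cam('wrist'); t=capture('top'); cv2.imwrite('pics/w4.png',join(crop(im,90,80,460,400,1.25),crop(t,215,130,317,260,3)))
E
```

```text
now [653.5  54.5 175.7] yaw 179.74 turn/0.15 [-0.012  0.049 -2.054] then shift/50 [ 4.979 -6.399 -0.285] | shift now [ 2.802 -7.608 -0.301] t 8.75 w 29.6
```

View pics/w4.png

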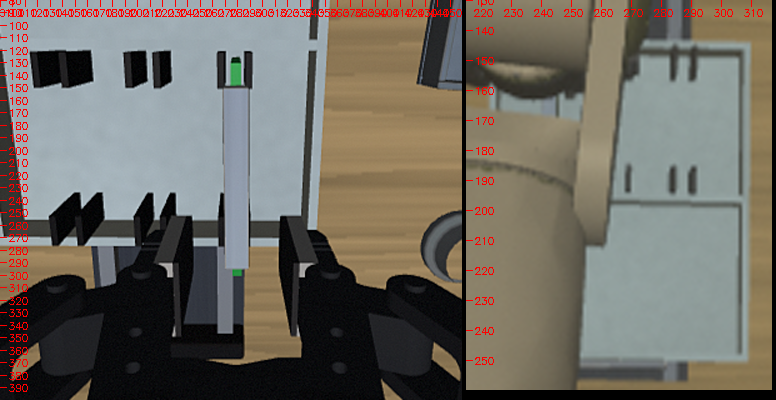

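Board A stands in the bay between its ribs. Next, board B.

>>> arm_command:
  steps:
    - [[0.4, 0.35, -0.95, 0, 0, 0, 0], [0.4, 0.35, -0.95, 0, 0, 0, 0], [0.45, 0.35, -0.95, 0, 0, 0, 0], [0.45, 0.35, -0.95, 0, 0, 0, 0], [0.45, 0.35, -0.95, 0, 0, 0, 0], [0.45, 0.35, -0.95, 0, 0, 0, 0], [0.45, 0.35, -0.95, 0, 0, 0, 0], [0.45, 0.35, -0.95, 0, 0, 0, 0]]

```text
time_s: 9.85
eef_pos: [509.1, -326.0, 170.4]
ee_rot: [-0.001, 0.002, 1.0, 0.001]
force: [0.2, -0.7, -0.4]
grip_width: 0.445
grip_force: 0.0
```

>>> arm_command:
  steps:
    - [[0.45, 0, 0, 0, 0, 0, -0.685], [0.45, 0, 0, 0, 0, 0, -0.685], [0.45, 0, 0, 0.2, 0, 0, -0.685], [0.45, 0, 0, 0, 0, 0, 0]]

```text
time_s: 10.35
eef_pos: [509.7, -324.4, 159.9]
ee_rot: [-0.001, -0.151, 0.989, 0.001]
force: [0.7, 0.1, 0.0]
grip_width: 0.452
grip_force: 0.0
```

```bash
python3 - <<'E'
from h import *
todo(511.6,-325.3,97,197.4)
E
```

```text
now [ 509.7 -324.4  159.9] yaw -162.66 turn/0.15 [ 0.017 -0.009 -0.007] then shift/50 [-0.031 -0.029  1.258] | shift now [-0.033 -0.032  1.258] t 10.35 w 38.4
```

>>> arm_command:
  steps:
    - [[0.45, -0.03, -0.03, 0.5, 0, 0, 0], [0.45, 0, 0, 0.45, 0, 0, 0], [0.45, 0, 0, 0.3, 0, 0, 0], [0.45, 0, 0, 0, 0, 0, 0], [0.2, 0, 0, 0, 0, 0, 0], [0, 0, 0, 0, 0, 0, 0], [0, 0, 0, 0, 0, 0, 0], [0, 0, 0, 0, 0, 0, 0]]

```text
time_s: 11.35
eef_pos: [512.5, -326.2, 99.8]
ee_rot: [0.001, -0.151, 0.988, -0.001]
force: [-0.7, 0.1, 5.9]
grip_width: 0.096
grip_force: 49.6
```

>>> arm_command:
  steps:
    - [[0, 0, 0, 0, 0, 0, 0], [0, 0, 0, -0.4, 0, 0, 0], [0, 0, 0, -0.6, 0, 0, 0], [0, 0, 0, -0.85, 0, 0, 0], [0, 0, 0, 0, 0, 0, 0]]

```text
time_s: 11.98
eef_pos: [513.0, -326.6, 194.4]
ee_rot: [0.002, -0.151, 0.988, -0.002]
force: [0.0, -0.0, -1.3]
grip_width: 0.094
grip_force: 48.9
```

```bash
cat > held.py <<'E'
from h import *
import sys
x,y,z=map(float,sys.argv[1:4]); todo(x,y,z,float(sys.argv[4])); print(sense()['force'].round(1),sense()['grip_force'])
im=capture('wrist'); g=im.astype(int); c=cam('wrist'); s=sense()
# bar: bright bluish-grey pixels in the central columns
m=((g.min(2)>120)&(g[:,:,2]-g[:,:,0]>0)&(abs(g[:,:,0]-g[:,:,1])<25)); m[:,:255]=0; m[:,302:]=0
cnt=m.sum(1); r=np.where(cnt>12)[0]; cols=[np.where(m[k])[0].mean() for k in (r[0]+4,r[-1]-4)]
print('rows',r[0],r[-1],'cols',np.round(cols,1))
e=[onz(c,q,s['eef_pos'][2]+9.5) for q in((cols[0],r[0]),(cols[1],r[-1]))]
M=yaw().as_matrix(); print([(M.T@(p-s['eef_pos'])).round(1) for p in e])
cv2.imwrite('pics/held_%.1f.png'%s['time_s'],crop(im,0,0,560,420,1.42))
E
python3 held.py 651 2.2 190 179.7
```

```text
now [ 513.  -326.6  194.4] yaw -162.60 turn/0.15 [-0.032  0.025  2.06 ] then shift/50 [-2.726  6.59   0.088] | shift now [-4.6    5.449  0.073] t 11.97 w 8.0
[ 0.  -0.  -1.3] 48.85600481182337
rows 169 359 cols [278.  278.5]
[array([45.6,  0.1, -9.5]), array([-42.8,   0.4,  -9.5])]
```

>>> arm_command:
  steps:
    - [[0, 0, 0, 0, 0, 0, 0.687], [0, 0, 0, 0, 0, 0, 0.687], [0, 0, 0, 0, 0, 0, 0.687], [0, -0.35, 0.7, 0, 0, 0, 0], [0, -0.4, 0.95, 0, 0, 0, 0], [0, -0.4, 0.95, 0, 0, 0, 0], [0, -0.4, 0.95, 0, 0, 0, 0], [0, -0.4, 0.95, 0, 0, 0, 0]]

```text
time_s: 13.02
eef_pos: [610.7, -99.6, 189.5]
ee_rot: [-0.001, 0.003, 1.0, 0.0]
force: [1.0, -1.3, -0.0]
grip_width: 0.1
grip_force: 48.8
```

>>> arm_command:
  steps:
    - [[0, -0.4, 0.95, 0, 0, 0, 0], [0, -0.3, 0.8, 0, 0, 0, 0], [0, -0.1, 0.34, 0.1, 0, 0, 0], [0, 0, 0, 0, 0, 0, 0], [0, 0, 0, 0, 0, 0, 0]]

```text
time_s: 13.65
eef_pos: [651.0, 1.5, 185.8]
ee_rot: [-0.0, 0.003, 1.0, -0.0]
force: [0.3, -0.0, -2.5]
grip_width: 0.096
grip_force: 49.0
```

```bash
python3 held.py 652 2.2 117.8 179.7
```

```text
now [651.    1.5 185.8] yaw 179.61 turn/0.15 [-0.001 -0.006 -0.011] then shift/50 [-0.019  0.014  1.36 ] | shift now [-0.021  0.015  1.36 ] t 13.65 w 8.1
[ 0.3 -0.  -2.5] 48.96764198318124
rows 0 359 cols [278. 279.]
[array([105.9,  -0. ,  -9.5]), array([-42.7,   0.5,  -9.5])]
```

```bash
python3 - <<'E'
import cv2,numpy as np,glob
im=cv2.imread(sorted(glob.glob('pics/held_13*'))[-1]); g=im.max(2)
for r in (190,200,212): 
    d=np.where((g[r,300:500]<60))[0]+300; print(r,[(s[0],s[-1]) for s in np.split(d,np.where(np.diff(d)>1)[0]+1)])
E
```

```text
190 [(np.int64(307), np.int64(325)), (np.int64(377), np.int64(385)), (np.int64(389), np.int64(399)), (np.int64(406), np.int64(414)), (np.int64(466), np.int64(499))]
200 [(np.int64(307), np.int64(325)), (np.int64(378), np.int64(385)), (np.int64(406), np.int64(414)), (np.int64(466), np.int64(499))]
212 [(np.int64(308), np.int64(322)), (np.int64(378), np.int64(385)), (np.int64(407), np.int64(413)), (np.int64(469), np.int64(499))]
```

The ribs straddle the board edge evenly (centre 395.6 against board 395.6), so I'll lower it.

>>> arm_command:
  steps:
    - [[0, -0.02, 0, 0.3, 0, 0, 0], [0, 0, 0, 0.4, 0, 0, 0], [0, 0, 0, 0.3, 0, 0, 0], [0, 0, 0, 0.2, 0, 0, 0], [0, 0, 0, 0.06, 0, 0, 0], [0, 0, 0, 0, 0, 0, 0]]

```text
time_s: 14.45
eef_pos: [652.6, 2.9, 123.5]
ee_rot: [0.0, 0.003, 1.0, -0.0]
force: [-0.6, -0.0, -1.1]
grip_width: 0.091
grip_force: 49.0
```

>>> arm_command:
  steps:
    - [[0, 0, 0, 0.05, 0, 0, 0], [0, 0, 0, 0, 0, 0, 0]]

```text
time_s: 14.7
eef_pos: [652.4, 3.0, 120.8]
ee_rot: [0.0, 0.003, 1.0, -0.0]
force: [0.2, 0.4, -0.5]
grip_width: 0.099
grip_force: 49.0
```

```bash
python3 -c "
from h import *
todo(652,1.6,117.8,179.7); print(sense()['force'],sense()['wrist_torque'])"
```

```text
now [652.4   3.  120.8] yaw 179.69 turn/0.15 [-0.     0.001 -0.001] then shift/50 [ 0.008 -0.027  0.06 ] | shift now [ 0.008 -0.027  0.06 ] t 14.7 w 8.4
[ 0.15803172  0.39931591 -0.4852776 ] [ 0.00595504 -0.04047156 -0.02350356]
```

>>> arm_command:
  steps:
    - [[0, 0, -0.025, 0.04, 0, 0, 0], [0, 0, 0, 0.02, 0, 0, 0], [0.35, 0, 0, 0, 0, 0, 0], [0.35, 0, 0, 0, 0, 0, 0], [0.35, 0, 0, -0.3, 0, 0, 0], [0.35, 0, 0, -0.8, 0, 0, 0], [0.35, 0, 0, 0, 0, 0, 0]]

```text
time_s: 15.58
eef_pos: [653.9, 1.5, 177.3]
ee_rot: [0.004, 0.003, 1.0, -0.001]
force: [-0.2, 0.1, -0.1]
grip_width: 0.346
grip_force: 0.0
```

```bash
python3 -c "
from h import *
todo(527.7,-375.2,170,197.4); im=capture('wrist'); cv2.imwrite('pics/rel2.png',im[:,:,::-1])"
```

```text
now [653.9   1.5 177.3] yaw 179.69 turn/0.15 [-0.016  0.048 -2.06 ] then shift/50 [ 4.662 -6.434  0.145] | shift now [ 2.485 -7.547  0.136] t 15.57 w 29.4
```

>>> arm_command:
  steps:
    - [[0.4, 0.3, -0.95, 0, 0, 0, 0], [0.4, 0.3, -0.95, 0, 0, 0, 0], [0.45, 0.3, -0.95, 0, 0, 0, 0], [0.45, 0.3, -0.95, 0, 0, 0, 0], [0.45, 0.3, -0.95, 0, 0, 0, 0], [0.45, 0.3, -0.95, 0, 0, 0, 0], [0.45, 0.3, -0.95, 0, 0, 0, 0], [0.45, 0.3, -0.95, 0, 0, 0, 0]]

```text
time_s: 16.62
eef_pos: [529.4, -378.9, 172.1]
ee_rot: [-0.0, 0.003, 1.0, 0.0]
force: [0.6, -0.5, 0.1]
grip_width: 0.447
grip_force: 0.0
```

>>> arm_command:
  steps:
    - [[0.45, 0, 0, 0, 0, 0, -0.687], [0.45, 0, 0, 0, 0, 0, -0.687], [0.45, 0, 0, 0.2, 0, 0, -0.687], [0.45, 0, 0, 0, 0, 0, 0]]

```text
time_s: 17.12
eef_pos: [529.9, -377.2, 161.4]
ee_rot: [-0.001, -0.151, 0.989, 0.001]
force: [-0.0, -0.1, 0.1]
grip_width: 0.45
grip_force: 0.0
```

```bash
python3 -c "
from h import *
todo(527.7,-375.2,97,197.4)"
```

```text
now [ 529.9 -377.2  161.4] yaw -162.65 turn/0.15 [ 0.016 -0.008 -0.006] then shift/50 [0.029 0.051 1.289] | shift now [0.028 0.048 1.289] t 17.12 w 38.2
```

>>> arm_command:
  steps:
    - [[0.45, 0.03, 0.05, 0.5, 0, 0, 0], [0.45, 0, 0, 0.45, 0, 0, 0], [0.45, 0, 0, 0.33, 0, 0, 0], [0.45, 0, 0, 0, 0, 0, 0], [0.2, 0, 0, 0, 0, 0, 0], [0, 0, 0, 0, 0, 0, 0], [0, 0, 0, 0, 0, 0, 0], [0, 0, 0, 0, 0, 0, 0]]

```text
time_s: 18.12
eef_pos: [528.6, -376.1, 99.9]
ee_rot: [0.001, -0.151, 0.988, -0.001]
force: [-0.3, 0.0, 5.7]
grip_width: 0.099
grip_force: 49.6
```

>>> arm_command:
  steps:
    - [[0, 0, 0, 0, 0, 0, 0], [0, 0, 0, -0.4, 0, 0, 0], [0, 0, 0, -0.6, 0, 0, 0], [0, 0, 0, -0.85, 0, 0, 0], [0, 0, 0, 0, 0, 0, 0]]

```text
time_s: 18.75
eef_pos: [529.0, -376.5, 194.6]
ee_rot: [0.002, -0.151, 0.988, -0.003]
force: [0.3, 0.3, -1.1]
grip_width: 0.094
grip_force: 48.8
```

```bash
python3 held.py 652 -50.2 190 179.7
```

```text
now [ 529.  -376.5  194.6] yaw -162.60 turn/0.15 [-0.033  0.024  2.059] then shift/50 [-2.426  6.539  0.093] | shift now [-4.299  5.493  0.074] t 18.75 w 8.0
[ 0.3  0.3 -1.1] 48.83589327335358
rows 169 359 cols [278. 279.]
[array([45.6,  0.1, -9.5]), array([-42.8,   0.6,  -9.5])]
```

>>> arm_command:
  steps:
    - [[0, 0, 0, 0, 0, 0, 0.687], [0, 0, 0, 0, 0, 0, 0.687], [0, 0, 0, 0, 0, 0, 0.687], [0, -0.3, 0.7, 0, 0, 0, 0], [0, -0.35, 0.95, 0, 0, 0, 0], [0, -0.35, 0.95, 0, 0, 0, 0], [0, -0.35, 0.95, 0, 0, 0, 0], [0, -0.35, 0.95, 0, 0, 0, 0]]

```text
time_s: 19.8
eef_pos: [614.2, -149.3, 189.5]
ee_rot: [-0.001, 0.003, 1.0, 0.001]
force: [-0.2, -0.1, -1.8]
grip_width: 0.1
grip_force: 49.0
```

>>> arm_command:
  steps:
    - [[0, -0.35, 0.95, 0, 0, 0, 0], [0, -0.3, 0.8, 0, 0, 0, 0], [0, -0.1, 0.28, 0.1, 0, 0, 0], [0, 0, 0, 0, 0, 0, 0], [0, 0, 0, 0, 0, 0, 0]]

```text
time_s: 20.42
eef_pos: [652.0, -51.3, 185.8]
ee_rot: [-0.0, 0.003, 1.0, -0.0]
force: [-0.0, -0.6, -0.9]
grip_width: 0.09
grip_force: 49.0
```

```bash
python3 held.py 652 -50.2 117.8 179.7;  python3 - <<'E'
import cv2,numpy as np,glob
im=cv2.imread(sorted(glob.glob('pics/held_*'))[-1]); g=im.max(2)
for r in (190,200,212): 
    d=np.where((g[r,330:460]<60))[0]+330; print(r,[(int(s[0]),int(s[-1])) for s in np.split(d,np.where(np.diff(d)>1)[0]+1)])
E
```

```text
now [652.  -51.3 185.8] yaw 179.60 turn/0.15 [-0.001 -0.006 -0.011] then shift/50 [0.    0.022 1.359] | shift now [-1.000e-03  2.200e-02  1.359e+00] t 20.43 w 7.7
[-0.  -0.6 -0.9] 49.02081764303148
rows 0 359 cols [278.  278.5]
[array([105.9,  -0. ,  -9.5]), array([-42.7,   0.2,  -9.5])]
190 [(379, 386), (391, 400), (408, 415)]
200 [(379, 386), (408, 415)]
212 [(379, 385), (409, 415)]
```

>>> arm_command:
  steps:
    - [[0, 0, 0, 0.3, 0, 0, 0], [0, 0, 0, 0.4, 0, 0, 0], [0, 0, 0, 0.3, 0, 0, 0], [0, 0, 0, 0.2, 0, 0, 0], [0, 0, 0, 0.06, 0, 0, 0], [0, 0, 0, 0, 0, 0, 0]]

```text
time_s: 21.22
eef_pos: [652.6, -50.0, 123.5]
ee_rot: [0.0, 0.003, 1.0, -0.0]
force: [-0.5, 0.7, -0.1]
grip_width: 0.095
grip_force: 49.0
```

>>> arm_command:
  steps:
    - [[0, 0, 0, 0.05, 0, 0, 0], [0, 0, 0, 0, 0, 0, 0]]

```text
time_s: 21.48
eef_pos: [652.4, -49.9, 120.8]
ee_rot: [0.0, 0.003, 1.0, -0.0]
force: [-0.5, 0.4, -0.8]
grip_width: 0.094
grip_force: 49.0
```

```bash
python3 -c "
from h import *
todo(652,-50.4,117.8,179.7); print(sense()['force'],sense()['wrist_torque'])"
```

```text
now [652.4 -49.9 120.8] yaw 179.69 turn/0.15 [-0.     0.001 -0.001] then shift/50 [ 0.009 -0.011  0.06 ] | shift now [ 0.009 -0.011  0.06 ] t 21.48 w 8.0
[-0.52230898  0.44195105 -0.7880951 ] [ 0.09020201 -0.02542032 -0.0082734 ]
```

>>> arm_command:
  steps:
    - [[0, 0, -0.01, 0.04, 0, 0, 0], [0, 0, 0, 0.02, 0, 0, 0], [0.35, 0, 0, 0, 0, 0, 0], [0.35, 0, 0, 0, 0, 0, 0], [0.35, 0, 0, -0.3, 0, 0, 0], [0.35, 0, 0, -0.8, 0, 0, 0], [0.35, 0, 0, -0.5, 0, 0, 0]]

```text
time_s: 22.35
eef_pos: [652.9, -50.5, 201.0]
ee_rot: [0.002, 0.003, 1.0, -0.0]
force: [0.4, 0.1, 0.6]
grip_width: 0.35
grip_force: 0.0
```

>>> arm_command:
  steps:
    - [[0.5, 0.43, 0.9, -0.1, 0, 0, 0], [0.5, 0.43, 0.9, -0.1, 0, 0, 0], [0.5, 0.43, 0.9, -0.1, 0, 0, 0], [0.5, 0.43, 0.9, -0.1, 0, 0, 0], [0.5, 0.43, 0.9, -0.1, 0, 0, 0], [0.5, 0.43, 0.9, -0.1, 0, 0, 0], [0.5, 0.43, 0.9, -0.1, 0, 0, 0], [0.5, 0.43, 0.9, -0.1, 0, 0, 0]]

```text
time_s: 23.35
eef_pos: [481.6, 312.0, 239.2]
ee_rot: [0.001, 0.003, 1.0, 0.0]
force: [0.6, -0.5, -0.7]
grip_width: 0.501
grip_force: 0.0
```

>>> arm_command:
  steps:
    - [[0.5, 0, 0, 0, 0, 0, 0], [0.5, 0, 0, 0, 0, 0, 0]]

```text
time_s: 23.6
eef_pos: [482.6, 310.3, 238.3]
ee_rot: [0.0, 0.003, 1.0, 0.0]
force: [0.5, 0.3, 0.3]
grip_width: 0.5
grip_force: 0.0
```

```bash
python3 - <<'E'
from h import *
todo(443.5,273,150,173.3); im=capture('wrist'); c=cam('wrist'); t=capture('top'); np.save('w5.npy',np.array([c[0],c[1],np.diag(c[2])]))
cv2.imwrite('pics/w5raw.png',im[:,:,::-1]); cv2.imwrite('pics/t5raw.png',t[:,:,::-1])
cv2.imwrite('pics/w5.png',join(crop(im,20,0,560,330,1),crop(t,215,130,317,260,2.4)))
E
```

```text
now [482.6 310.3 238.3] yaw 179.70 turn/0.15 [0.    0.006 0.744] then shift/50 [ 0.689 -0.832  1.767] | shift now [ 0.779 -0.75   1.766] t 23.6 w 42.5
```

View pics/w5.png

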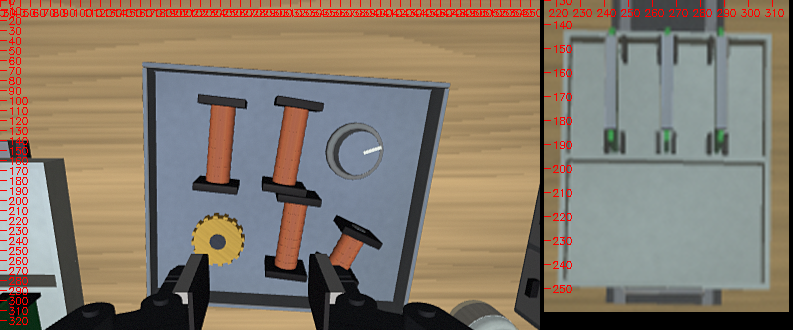

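All three boards stand in their bays. In the bin I see the long coils at (240,144), (311,145) and (310,232), the short one at (363,245), the knob at (375,151) and the wheel at (238,240). I'll measure the copper cores by colour in both cameras.

```bash
cat > coils.py <<'E'
from h import *
def blobs(im,c,z=33,roi=None):
    h=cv2.cvtColor(np.ascontiguousarray(im),cv2.COLOR_RGB2HSV).astype(int); m=((h[:,:,0]>=3)&(h[:,:,0]<=14)&(h[:,:,1]>95)&(h[:,:,2]>70)).astype(np.uint8)
    m=cv2.morphologyEx(m,cv2.MORPH_OPEN,np.ones((3,3)))
    for k in cv2.findContours(m,0,2)[0]:
        if cv2.contourArea(k)<120: continue
        p=cv2.boxPoints(cv2.minAreaRect(k)); a=[(p[i]+p[(i+1)%4])/2 for i in range(4)]
        i=0 if np.hypot(*(a[0]-a[2]))>np.hypot(*(a[1]-a[3])) else 1
        e=[onz(c,a[i],z),onz(c,a[i+2],z)]; o=[onz(c,a[1-i],z),onz(c,a[3-i],z)]; d=e[0]-e[1]
        print('px',((a[i]+a[i+2])/2).round(1),'xy',((e[0]+e[1])/2)[:2].round(1),'len %.1f wid %.1f ang %.1f'%(np.linalg.norm(d),np.linalg.norm(o[0]-o[1]),(np.degrees(np.arctan2(d[1],d[0]))+90)%180-90))
if __name__=='__main__':
    a=np.load('w5.npy'); blobs(cv2.imread('pics/w5raw.png')[:,:,::-1],(a[0],a[1],np.diag(a[2]))); print('top'); blobs(cv2.imread('pics/t5raw.png')[:,:,::-1],cam('top')); W=(a[0],a[1],np.diag(a[2]))
E
python3 coils.py; cat >> h.py <<'E'
E
python3 - <<'E'
from h import *
a=np.load('w5.npy'); W=(a[0],a[1],np.diag(a[2])); T=cam('top')
for w,t in (((240,143.5),(154.3,254)),((311,144.5),(126.5,252)),((310.5,231.5),(129.3,209.7))): print(tri([(W,w),(T,t)]))
E
```

```text
px [365.1 251.7] xy [558.1 402.1] len 37.7 wid 25.4 ang -25.5
px [309.7 235.9] xy [540.7 342.5] len 74.3 wid 24.2 ang -8.5
px [309.9 145.6] xy [446.6 341. ] len 76.2 wid 24.1 ang -8.6
px [239.8 144. ] xy [444.6 271.8] len 76.2 wid 23.6 ang -6.4
top
px [125.8 337.3] xy [246.9 333.5] len 71.8 wid 26.0 ang 79.3
px [154.2 254.2] xy [444.8 272.2] len 76.1 wid 22.7 ang -6.3
px [125.5 253.5] xy [446.1 342. ] len 74.6 wid 23.4 ang -8.6
px [126.4 213.5] xy [543.7 343.6] len 65.8 wid 23.5 ang -8.1
px [101.7 207.6] xy [557.8 404.6] len 40.2 wid 22.2 ang -24.2
px [415.7 123.2] xy [ 778.4 -375. ] len 203.0 wid 131.7 ang 85.5
(array([444.23295879, 272.18768518,  31.56559147]), [1.1, 0.5])
(array([447.75606166, 344.59685951,  14.70832045]), [2.0, 0.8])
(array([555.90554551, 351.07980509, -22.48318661]), [2.9, 1.4])
```

L1 and L2 have been knocked since the first pictures: L1 is now near (542,343) and L2 has turned by 5°. I'll use the fresh poses and take L3 first.

>>> arm_command:
  steps:
    - [[0.5, 0, 0, 0, 0, 0, 0.7], [0.5, 0.67, -0.85, 0, 0, 0, 0], [0.5, 0, 0, 0.9, 0, 0, 0], [0.5, 0, 0, 0.9, 0, 0, 0], [0.5, 0, 0, 0.9, 0, 0, 0], [0.5, 0, 0, 0.7, 0, 0, 0], [0.5, 0, 0, 0, 0, 0, 0], [0.5, 0, 0, 0, 0, 0, 0]]

```text
time_s: 24.7
eef_pos: [445.5, 271.9, 69.2]
ee_rot: [0.001, 0.056, 0.998, 0.0]
force: [0.2, -0.2, -0.0]
grip_width: 0.505
grip_force: 0.0
```

```bash
python3 -c "
from h import *
todo(444.7,272,25,173.7)"
```

```text
now [445.5 271.9  69.2] yaw 173.63 turn/0.15 [ 0.006  0.013 -0.008] then shift/50 [0.016 0.001 0.884] | shift now [0.017 0.    0.884] t 24.7 w 42.9
```

>>> arm_command:
  steps:
    - [[0.5, 0, 0, 0.5, 0, 0, 0], [0.5, 0, 0, 0.38, 0, 0, 0], [0.5, 0, 0, 0, 0, 0, 0], [0.2, 0, 0, 0, 0, 0, 0], [0, 0, 0, 0, 0, 0, 0], [0, 0, 0, 0, 0, 0, 0], [0, 0, 0, 0, 0, 0, 0], [0, 0, 0, 0, 0, 0, 0]]
  squeeze: 40

```text
time_s: 25.7
eef_pos: [445.3, 272.2, 25.4]
ee_rot: [0.001, 0.055, 0.998, 0.0]
force: [-0.7, -0.7, 5.0]
grip_width: 0.209
grip_force: 35.7
```

>>> arm_command:
  steps:
    - [[0, 0, 0, -0.4, 0, 0, 0], [0, 0, 0, -0.7, 0, 0, 0], [0, 0, 0, -0.9, 0, 0, 0], [0, 0, 0, 0, 0, 0, 0]]

```text
time_s: 26.2
eef_pos: [446.1, 272.6, 127.5]
ee_rot: [0.004, 0.055, 0.998, 0.001]
force: [-0.0, 0.0, -0.8]
grip_width: 0.205
grip_force: 34.1
```

```bash
python3 - <<'E'
from h import *
from coils import blobs
todo(524.3,-58,120,179.7); print(sense()['force'].round(1)); im=capture('wrist'); c=cam('wrist'); cv2.imwrite('pics/hc1.png',im[:,:,::-1]); blobs(im,c,sense()['eef_pos'][2]+12)
E
```

```text
now [446.1 272.6 127.5] yaw 173.68 turn/0.15 [ 0.019  0.047 -0.7  ] then shift/50 [-1.599 -6.604  0.15 ] | shift now [-2.282 -6.401  0.145] t 26.2 w 17.5
[-0.   0.  -0.8]
px [461.8 319.4] xy [474.3 350.5] len 15.9 wid 8.8 ang 56.0
px [383. 294.] xy [458.  316.3] len 14.7 wid 14.4 ang 83.7
px [278.5 274. ] xy [446.  272.2] len 73.4 wid 24.2 ang -6.3
px [373.  200.1] xy [416.6 313.6] len 43.1 wid 14.3 ang -9.2
```

>>> arm_command:
  steps:
    - [[0, 0, 0, 0, 0, 0, -0.7], [0, -0.15, -0.7, 0, 0, 0, 0], [0, -0.25, -0.95, 0, 0, 0, 0], [0, -0.25, -0.95, 0, 0, 0, 0], [0, -0.25, -0.95, 0, 0, 0, 0], [0, -0.25, -0.95, 0, 0, 0, 0], [0, -0.25, -0.95, 0, 0, 0, 0], [0, -0.2, -0.9, 0.2, 0, 0, 0]]

```text
time_s: 27.25
eef_pos: [522.7, -47.6, 113.0]
ee_rot: [-0.0, 0.003, 1.0, 0.0]
force: [0.1, 0.5, -0.9]
grip_width: 0.207
grip_force: 34.2
```

>>> arm_command:
  steps:
    - [[0, 0, -0.25, 0.2, 0, 0, 0], [0, 0, 0, 0, 0, 0, 0], [0, 0, 0, 0, 0, 0, 0]]

```text
time_s: 27.62
eef_pos: [522.4, -57.2, 103.7]
ee_rot: [-0.0, 0.002, 1.0, 0.0]
force: [0.2, -0.4, -1.2]
grip_width: 0.203
grip_force: 34.2
```

```bash
python3 - <<'E'
from h import *
todo(524,-58,46.4,179.7); im=capture('wrist'); c=cam('wrist'); np.save('w6.npy',np.array([c[0],c[1],np.diag(c[2])])); cv2.imwrite('pics/w6.png',crop(im,0,0,560,420,1.42))
E
```

```text
now [522.4 -57.2 103.7] yaw 179.76 turn/0.15 [ 0.002 -0.003  0.007] then shift/50 [-0.033 -0.015  1.146] | shift now [-0.033 -0.016  1.146] t 27.62 w 17.3
```

View pics/w6.png

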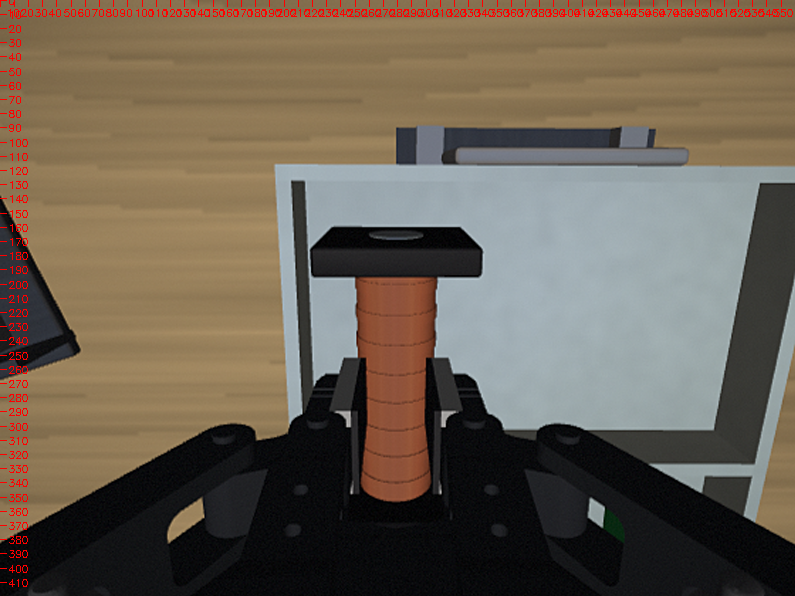

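The coil hangs over the tray. The tray's inner rim shows at column 292 on the left, row 181 (near) and row 462 (divider); the push plate is at rows 148–165, columns 445–688.

```bash
python3 - <<'E'
from h import *
np.set_printoptions(precision=1,suppress=True)
a=np.load('w6.npy'); W=(a[0],a[1],np.diag(a[2])); f=lambda u,v,z:onz(W,np.array((u,v))/1.42,z)
print('near in',f(400,181,56),'near out',f(400,166,56),'div',f(650,463,56),'left in',f(297,250,56),'right in',f(735,330,56),'plate',f(445,148,76),f(688,148,76))
E
```

```text
near in [462.5 -55.1  56. ] near out [457.  -55.1  56. ] div [585.6  56.5  56. ] left in [489.1 -96.1  56. ] right in [523.1  83.7  56. ] plate [451. -40.  76.] [451.3  42.4  76. ]
```

>>> arm_command:
  steps:
    - [[0, -0.03, 0.06, 0.3, 0, 0, 0], [0, 0, 0, 0.4, 0, 0, 0], [0, 0, 0, 0.25, 0, 0, 0], [0, 0, 0, 0.12, 0, 0, 0], [0, 0, 0, 0.04, 0, 0, 0], [0, 0, 0, 0, 0, 0, 0]]

```text
time_s: 28.42
eef_pos: [524.3, -55.5, 48.5]
ee_rot: [0.0, 0.003, 1.0, -0.0]
force: [0.9, -0.4, -0.6]
grip_width: 0.207
grip_force: 34.2
```

```bash
python3 -c "
from h import *
todo(524,-54,46.4,179.7); print(sense()['force'])"
```

```text
now [524.3 -55.5  48.5] yaw 179.69 turn/0.15 [-0.001  0.004 -0.002] then shift/50 [0.007 0.03  0.042] | shift now [0.007 0.03  0.042] t 28.43 w 17.6
[ 0.89243911 -0.35195414 -0.61024717]
```

>>> arm_command:
  steps:
    - [[0, 0, 0.03, 0.04, 0, 0, 0], [0, 0, 0, 0, 0, 0, 0], [0.4, 0, 0, 0, 0, 0, 0], [0.4, 0, 0, 0, 0, 0, 0], [0.4, 0, 0, -0.3, 0, 0, 0], [0.4, 0, 0, -0.9, 0, 0, 0], [0.4, 0, 0, -0.9, 0, 0, 0]]

```text
time_s: 29.3
eef_pos: [524.0, -53.9, 153.5]
ee_rot: [0.0, 0.003, 1.0, -0.0]
force: [-1.3, -0.8, -0.4]
grip_width: 0.399
grip_force: 0.0
```

>>> arm_command:
  steps:
    - [[0.45, 0.2, 0.95, -0.1, 0, 0, 0], [0.45, 0.2, 0.95, -0.1, 0, 0, 0], [0.45, 0.2, 0.95, -0.1, 0, 0, 0], [0.45, 0.2, 0.95, -0.1, 0, 0, 0], [0.45, 0.2, 0.95, -0.1, 0, 0, 0], [0.45, 0.2, 0.95, -0.1, 0, 0, 0], [0.45, 0.2, 0.95, -0.1, 0, 0, 0], [0.45, 0.2, 0.95, -0.1, 0, 0, 0]]

```text
time_s: 30.3
eef_pos: [445.7, 328.0, 192.6]
ee_rot: [0.001, 0.003, 1.0, 0.0]
force: [1.0, 0.3, 0.1]
grip_width: 0.447
grip_force: 0.0
```

>>> arm_command:
  steps:
    - [[0.45, 0, 0.3, 0, 0, 0, 0.97], [0.45, 0, 0, 0, 0, 0, 0], [0.45, 0, 0, 0, 0, 0, 0]]

```text
time_s: 30.68
eef_pos: [446.4, 340.8, 191.6]
ee_rot: [0.0, 0.074, 0.997, -0.0]
force: [-0.1, 0.1, 0.6]
grip_width: 0.451
grip_force: 0.0
```

```bash
python3 - <<'E'
from h import *
from coils import blobs
im=capture('wrist'); c=cam('wrist'); cv2.imwrite('pics/w7.png',im[:,:,::-1]); blobs(im,c); t=capture('top'); cv2.imwrite('pics/t7.png',t[:,:,::-1]); print('top'); blobs(t,cam('top')); todo(446,341,25,171.4)
E
```

```text
px [296. 289.] xy [543.3 343.1] len 71.8 wid 23.0 ang -7.8
px [280. 193.] xy [448.2 341.7] len 74.6 wid 23.1 ang -8.5
top
px [120.6 336.2] xy [249.3 346.2] len 97.7 wid 26.0 ang 79.3
px [125.5 253.3] xy [446.6 341.9] len 75.6 wid 23.4 ang -8.6
px [288. 222.] xy [526.1 -53.3] len 73.9 wid 19.7 ang 0.2
px [126.1 215.5] xy [539.  344.1] len 75.3 wid 23.5 ang -7.8
px [101.5 207.5] xy [558.  405.1] len 40.2 wid 23.3 ang -24.2
px [415.7 123.2] xy [ 778.3 -375. ] len 203.0 wid 131.6 ang 85.5
now [446.5 340.6 191.5] yaw 171.38 turn/0.15 [-0.     0.001 -0.003] then shift/50 [0.012 0.006 3.33 ] | shift now [0.012 0.006 3.33 ] t 30.77 w 38.3
```

>>> arm_command:
  steps:
    - [[0.3, -0.01, 0.02, 0.9, 0, 0, 0], [0.3, 0, 0, 0.9, 0, 0, 0], [0.3, 0, 0, 0.5, 0, 0, 0], [0.3, 0, 0, 0, 0, 0, 0], [0.3, 0, 0, 0, 0, 0, 0]]

```text
time_s: 31.4
eef_pos: [447.7, 342.4, 77.6]
ee_rot: [0.001, 0.075, 0.997, 0.001]
force: [-0.7, 0.3, 0.3]
grip_width: 0.303
grip_force: 0.0
```

```bash
python3 - <<'E'
from h import *
todo(447,341.6,25,171.4); print('knob',onz(cam('top'),(100.3,249.7),33)); im=capture('wrist'); cv2.imwrite('pics/w8.png',crop(im,150,100,430,400,2))
E
```

```text
now [447.7 342.4  77.6] yaw 171.35 turn/0.15 [ 0.008  0.011 -0.006] then shift/50 [ 0.011 -0.018  1.052] | shift now [ 0.013 -0.019  1.052] t 31.4 w 25.7
knob [454.78735964 403.45807465  33.        ]
```

View pics/w8.png

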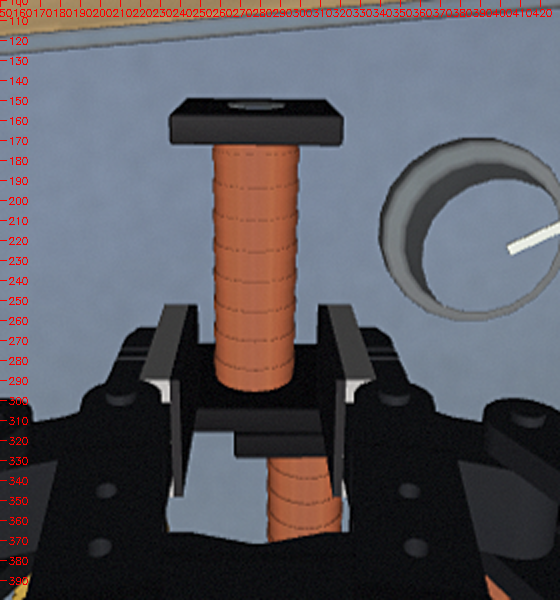

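The fingers straddle the L2 core. The knob (left edge about 380,230) stands just outside the right finger, so I'll close up a little and go down.

>>> arm_command:
  steps:
    - [[0.27, 0.01, -0.03, 0.5, 0, 0, 0], [0.27, 0, 0, 0.35, 0, 0, 0], [0.27, 0, 0, 0.2, 0, 0, 0], [0.27, 0, 0, 0, 0, 0, 0], [0, 0, 0, 0, 0, 0, 0], [0, 0, 0, 0, 0, 0, 0], [0, 0, 0, 0, 0, 0, 0]]

```text
time_s: 32.33
eef_pos: [446.3, 341.0, 24.0]
ee_rot: [0.0, 0.075, 0.997, 0.0]
force: [-0.1, 0.2, 2.2]
grip_width: 0.229
grip_force: 37.4
```

>>> arm_command:
  steps:
    - [[0, 0, 0, -0.4, 0, 0, 0], [0, 0, 0, -0.7, 0, 0, 0], [0, 0, 0, -0.9, 0, 0, 0], [0, 0, 0, 0, 0, 0, 0]]

```text
time_s: 32.83
eef_pos: [447.6, 341.7, 126.9]
ee_rot: [0.003, 0.075, 0.997, 0.002]
force: [0.5, -0.3, -1.7]
grip_width: 0.225
grip_force: 36.9
```

```bash
python3 - <<'E'
from h import *
from coils import blobs
todo(524.2,4,120,179.7); print(sense()['force'].round(1)); im=capture('wrist'); c=cam('wrist'); cv2.imwrite('pics/hc2.png',im[:,:,::-1]); blobs(im,c,sense()['eef_pos'][2]+12)
E
```

```text
now [447.6 341.7 126.9] yaw 171.36 turn/0.15 [ 0.02   0.037 -0.971] then shift/50 [-1.568 -6.745  0.138] | shift now [-2.529 -6.447  0.129] t 32.83 w 19.1
[ 0.5 -0.3 -1.7]
px [278.5 277.5] xy [449.2 340.9] len 74.2 wid 24.3 ang -8.6
```

>>> arm_command:
  steps:
    - [[0, 0, 0, 0, 0, 0, -0.97], [0, -0.15, -0.7, 0, 0, 0, 0], [0, -0.25, -0.95, 0, 0, 0, 0], [0, -0.25, -0.95, 0, 0, 0, 0], [0, -0.25, -0.95, 0, 0, 0, 0], [0, -0.25, -0.95, 0, 0, 0, 0], [0, -0.25, -0.95, 0, 0, 0, 0], [0, -0.15, -0.95, 0.2, 0, 0, 0]]

```text
time_s: 33.88
eef_pos: [521.9, 18.9, 112.7]
ee_rot: [-0.0, 0.003, 1.0, 0.0]
force: [-0.4, 0.1, -1.0]
grip_width: 0.23
grip_force: 36.9
```

>>> arm_command:
  steps:
    - [[0, 0, -0.35, 0.2, 0, 0, 0], [0, 0, 0, 0, 0, 0, 0], [0, 0, 0, 0, 0, 0, 0]]

```text
time_s: 34.25
eef_pos: [521.6, 4.3, 103.6]
ee_rot: [-0.0, 0.002, 1.0, 0.0]
force: [-1.0, -0.1, -0.8]
grip_width: 0.226
grip_force: 36.9
```

```bash
python3 - <<'E'
from h import *
from coils import blobs
todo(523,4,45,179.7); im=capture('wrist'); c=cam('wrist'); cv2.imwrite('pics/hc3.png',im[:,:,::-1]); blobs(im,c,60); print('held'); blobs(im,c,sense()['eef_pos'][2]+12)
E
```

```text
now [521.6   4.3 103.6] yaw 179.75 turn/0.15 [ 0.002 -0.003  0.006] then shift/50 [-0.027 -0.005  1.172] | shift now [-0.028 -0.006  1.172] t 34.25 w 19.2
px [278.5 277.5] xy [552.2   4.4] len 104.0 wid 34.1 ang -0.2
px [181.3 235.8] xy [524.1 -51.7] len 73.5 wid 23.9 ang -0.7
held
px [278.5 277.5] xy [524.4   4.5] len 74.1 wid 24.3 ang -0.2
px [181.3 235.8] xy [504.4 -35.5] len 52.4 wid 17.0 ang -0.7
```

>>> arm_command:
  steps:
    - [[0, 0, 0, 0.3, 0, 0, 0], [0, 0, 0, 0.4, 0, 0, 0], [0, 0, 0, 0.25, 0, 0, 0], [0, 0, 0, 0.12, 0, 0, 0], [0, 0, 0, 0.04, 0, 0, 0], [0, 0, 0, 0, 0, 0, 0]]

```text
time_s: 35.05
eef_pos: [522.1, 3.0, 48.5]
ee_rot: [0.0, 0.003, 1.0, -0.0]
force: [0.3, -0.1, -0.3]
grip_width: 0.226
grip_force: 36.9
```

```bash
python3 -c "
from h import *
todo(523,4,45,179.7); print(sense()['force'])"
```

```text
now [522.1   3.   48.5] yaw 179.69 turn/0.15 [-0.001  0.004 -0.001] then shift/50 [-0.019  0.02   0.07 ] | shift now [-0.018  0.02   0.07 ] t 35.05 w 19.2
[ 0.34164371 -0.07019915 -0.26765684]
```

>>> arm_command:
  steps:
    - [[0, 0, 0, 0.04, 0, 0, 0], [0, 0, 0, 0.025, 0, 0, 0], [0.35, 0, 0, 0, 0, 0, 0], [0.35, 0, 0, 0, 0, 0, 0], [0.35, 0, 0, -0.3, 0, 0, 0], [0.35, 0, 0, -0.9, 0, 0, 0], [0.35, 0, 0, -0.9, 0, 0, 0]]

```text
time_s: 35.92
eef_pos: [521.8, 3.1, 152.3]
ee_rot: [0.0, 0.003, 1.0, -0.0]
force: [0.6, -0.6, 0.1]
grip_width: 0.354
grip_force: 0.0
```

>>> arm_command:
  steps:
    - [[0.4, -0.05, 0.9, -0.1, 0, 0, 0], [0.4, -0.05, 0.95, -0.1, 0, 0, 0], [0.4, -0.05, 0.95, -0.1, 0, 0, 0], [0.4, -0.05, 0.95, -0.1, 0, 0, 0], [0.4, -0.05, 0.95, -0.1, 0, 0, 0], [0.4, -0.05, 0.95, -0.1, 0, 0, 0], [0.4, 0, 0.95, -0.1, 0, 0, 0], [0.4, 0, 0.2, -0.1, 0, 0, 0]]

```text
time_s: 36.92
eef_pos: [538.0, 345.4, 190.9]
ee_rot: [0.0, 0.001, 1.0, 0.0]
force: [-0.2, -0.9, 1.1]
grip_width: 0.403
grip_force: 0.0
```

>>> arm_command:
  steps:
    - [[0.4, 0, 0, 0, 0, 0, 0.88], [0.4, 0, 0, 0, 0, 0, 0], [0.4, 0, 0, 0, 0, 0, 0]]

```text
time_s: 37.3
eef_pos: [538.9, 342.4, 190.4]
ee_rot: [0.0, 0.068, 0.998, 0.0]
force: [-0.2, 0.1, -0.1]
grip_width: 0.401
grip_force: 0.0
```

```bash
python3 - <<'E'
from h import *
from coils import blobs
im=capture('wrist'); c=cam('wrist'); cv2.imwrite('pics/w9.png',im[:,:,::-1]); blobs(im,c); t=capture('top'); cv2.imwrite('pics/t9.png',t[:,:,::-1]); print('top'); blobs(t,cam('top')); todo(541,343,25,172.1)
E
```

```text
px [348.4 205.4] xy [558.8 402.8] len 40.7 wid 24.8 ang -25.3
px [280.5 192.5] xy [539.8 344.1] len 75.2 wid 23.9 ang -7.7
top
px [125.8 337.3] xy [246.9 333.5] len 71.8 wid 26.0 ang 79.3
px [288. 222.] xy [526.1 -53.3] len 73.9 wid 19.7 ang 0.2
px [264.5 222.1] xy [525.4   4.5] len 74.7 wid 21.6 ang -3.1
px [126.1 215.5] xy [539.  344.1] len 75.3 wid 23.5 ang -7.8
px [415.7 123.2] xy [ 778.3 -375. ] len 203.0 wid 131.6 ang 85.5
now [538.8 342.5 190.2] yaw 172.18 turn/0.15 [0.    0.001 0.009] then shift/50 [-0.042  0.015  3.304] | shift now [-0.041  0.015  3.304] t 37.4 w 33.8
```

>>> arm_command:
  steps:
    - [[0.35, 0, 0.02, 0.9, 0, 0, 0], [0.33, 0, 0, 0.9, 0, 0, 0], [0.33, 0, 0, 0.4, 0, 0, 0], [0.33, 0, 0, 0, 0, 0, 0], [0.33, 0, 0, 0, 0, 0, 0]]

```text
time_s: 38.02
eef_pos: [539.5, 344.1, 81.3]
ee_rot: [0.001, 0.069, 0.998, 0.0]
force: [-0.3, -0.5, 0.4]
grip_width: 0.329
grip_force: 0.0
```

```bash
python3 -c "
from h import *
from coils import blobs
todo(539.2,344,25,172.2); im=capture('wrist'); blobs(im,cam('wrist'),36)"
```

```text
now [539.5 344.1  81.3] yaw 172.14 turn/0.15 [ 0.007  0.012 -0.007] then shift/50 [ 0.005 -0.003  1.126] | shift now [ 0.007 -0.004  1.126] t 38.02 w 28.0
px [379.  249.9] xy [558.3 401.4] len 40.1 wid 25.4 ang -25.8
px [278.5 231. ] xy [539.9 344.3] len 74.7 wid 23.8 ang -7.8
```

>>> arm_command:
  steps:
    - [[0.33, 0, 0, 0.5, 0, 0, 0], [0.33, 0, 0, 0.4, 0, 0, 0], [0.33, 0, 0, 0.22, 0, 0, 0], [0.33, 0, 0, 0, 0, 0, 0], [0, 0, 0, 0, 0, 0, 0], [0, 0, 0, 0, 0, 0, 0], [0, 0, 0, 0, 0, 0, 0]]

```text
time_s: 38.95
eef_pos: [539.3, 344.2, 24.9]
ee_rot: [0.001, 0.069, 0.998, 0.0]
force: [-0.6, 0.1, 4.6]
grip_width: 0.216
grip_force: 37.0
```

>>> arm_command:
  steps:
    - [[0, 0, 0, -0.4, 0, 0, 0], [0, 0, 0, -0.7, 0, 0, 0], [0, 0, 0, -0.9, 0, 0, 0], [0, 0, 0, 0, 0, 0, 0]]

```text
time_s: 39.45
eef_pos: [540.5, 344.7, 129.0]
ee_rot: [0.004, 0.069, 0.998, 0.002]
force: [0.4, -0.2, -0.3]
grip_width: 0.219
grip_force: 35.2
```

```bash
python3 - <<'E'
from h import *
from coils import blobs
todo(524,62,120,179.7); print(sense()['force'].round(1)); im=capture('wrist'); c=cam('wrist'); cv2.imwrite('pics/hc4.png',im[:,:,::-1]); blobs(im,c,sense()['eef_pos'][2]+12)
E
```

```text
now [540.5 344.7 129. ] yaw 172.13 turn/0.15 [ 0.024  0.048 -0.881] then shift/50 [ 0.3   -5.656  0.18 ] | shift now [-0.447 -5.646  0.16 ] t 39.45 w 18.6
[ 0.4 -0.2 -0.3]
px [360.2 223.5] xy [520.6 380.5] len 22.9 wid 14.2 ang -25.2
px [278.5 274. ] xy [540.4 344.2] len 73.4 wid 24.2 ang -7.8
```

>>> arm_command:
  steps:
    - [[0, 0, 0, 0, 0, 0, -0.88], [0, 0.05, -0.7, 0, 0, 0, 0], [0, 0.05, -0.95, 0, 0, 0, 0], [0, 0.05, -0.95, 0, 0, 0, 0], [0, 0.05, -0.95, 0, 0, 0, 0], [0, 0.05, -0.95, 0, 0, 0, 0], [0, 0.05, -0.9, 0, 0, 0, 0], [0, 0, -0.25, 0.4, 0, 0, 0]]

```text
time_s: 40.5
eef_pos: [522.3, 59.3, 104.1]
ee_rot: [0.0, 0.004, 1.0, -0.0]
force: [0.5, 0.6, -0.1]
grip_width: 0.214
grip_force: 35.3
```

>>> arm_command:
  steps:
    - [[0, 0, 0, 0, 0, 0, 0], [0, 0, 0, 0, 0, 0, 0]]

```text
time_s: 40.75
eef_pos: [522.3, 62.2, 104.2]
ee_rot: [-0.0, 0.002, 1.0, 0.0]
force: [-0.5, -0.1, -0.0]
grip_width: 0.212
grip_force: 35.3
```

```bash
python3 - <<'E'
from h import *
from coils import blobs
todo(524,62,45.9,179.7); im=capture('wrist'); c=cam('wrist'); cv2.imwrite('pics/hc5.png',im[:,:,::-1]); blobs(im,c,60); print('held'); blobs(im,c,sense()['eef_pos'][2]+12)
E
```

```text
now [522.3  62.2 104.2] yaw 179.72 turn/0.15 [ 0.001 -0.002  0.003] then shift/50 [-0.034 -0.004  1.165] | shift now [-0.035 -0.004  1.165] t 40.75 w 18.0
px [278.5 274. ] xy [550.8  62.4] len 103.1 wid 34.0 ang -0.2
px [ 85.1 233.8] xy [523.6 -49.5] len 74.0 wid 25.9 ang -1.1
px [180.2 231.5] xy [522.4   5.7] len 73.9 wid 23.9 ang -0.7
held
px [278.5 274. ] xy [523.5  62.5] len 73.3 wid 24.2 ang -0.2
px [ 85.1 233.8] xy [504.1 -17. ] len 52.6 wid 18.4 ang -1.1
px [180.2 231.5] xy [503.2  22.2] len 52.6 wid 17.0 ang -0.7
```

>>> arm_command:
  steps:
    - [[0, -0.02, 0, 0.3, 0, 0, 0], [0, 0, 0, 0.4, 0, 0, 0], [0, 0, 0, 0.25, 0, 0, 0], [0, 0, 0, 0.12, 0, 0, 0], [0, 0, 0, 0.04, 0, 0, 0], [0, 0, 0, 0, 0, 0, 0]]

```text
time_s: 41.55
eef_pos: [523.5, 61.6, 48.7]
ee_rot: [0.0, 0.003, 1.0, -0.0]
force: [-0.3, -1.1, -0.8]
grip_width: 0.215
grip_force: 35.3
```

>>> arm_command:
  steps:
    - [[0, 0, 0, 0.04, 0, 0, 0], [0, 0, 0, 0.02, 0, 0, 0], [0, 0, 0, 0, 0, 0, 0]]

```text
time_s: 41.92
eef_pos: [523.4, 61.5, 45.8]
ee_rot: [0.0, 0.003, 1.0, -0.0]
force: [-1.4, -0.4, 3.8]
grip_width: 0.212
grip_force: 36.9
```

```bash
python3 -c "
from h import *
todo(523,62,45.9,179.7); print(sense()['force'])"
```

```text
now [523.4  61.5  45.8] yaw 179.69 turn/0.15 [-0.001  0.003 -0.001] then shift/50 [ 0.009  0.01  -0.001] | shift now [ 0.009  0.01  -0.001] t 41.92 w 18.0
[-1.37816764 -0.38208392  3.83080561]
```

>>> arm_command:
  steps:
    - [[0.35, 0, 0, 0, 0, 0, 0], [0.35, 0, 0, 0, 0, 0, 0], [0.35, 0, 0, -0.3, 0, 0, 0], [0.35, 0, 0, -0.9, 0, 0, 0], [0.35, 0, 0, -0.9, 0, 0, 0], [0.35, 0.6, -0.3, 0, 0, 0, 0], [0.2, 0.9, -0.45, 0, 0, 0, 0], [0, 0.95, -0.45, 0, 0, 0, 0]]

```text
time_s: 42.92
eef_pos: [399.3, 1.8, 151.3]
ee_rot: [0.001, 0.002, 1.0, -0.0]
force: [0.1, -0.3, 0.2]
grip_width: 0.009
grip_force: 0.0
```

>>> arm_command:
  steps:
    - [[0, 0, 0, 0, 0, 0, 0], [0, 0, 0, 0, 0, 0, 0]]

```text
time_s: 43.18
eef_pos: [401.3, 2.1, 151.4]
ee_rot: [0.001, 0.003, 1.0, -0.0]
force: [0.7, -0.1, -0.2]
grip_width: -0.003
grip_force: 0.0
```

```bash
python3 - <<'E'
from h import *
todo(415,1.2,48,179.7); im=capture('wrist'); t=capture('top'); s=capture('scene'); cv2.imwrite('pics/w10.png',join(crop(t,60,98,317,290,1.55),crop(s,162,162,446,400,1.38)))
E
```

```text
now [401.3   2.1 151.4] yaw 179.67 turn/0.15 [-0.003  0.014 -0.004] then shift/50 [-0.274 -0.016  2.068] | shift now [-0.27  -0.015  2.069] t 43.17 w -0.3
```

View pics/w10.png

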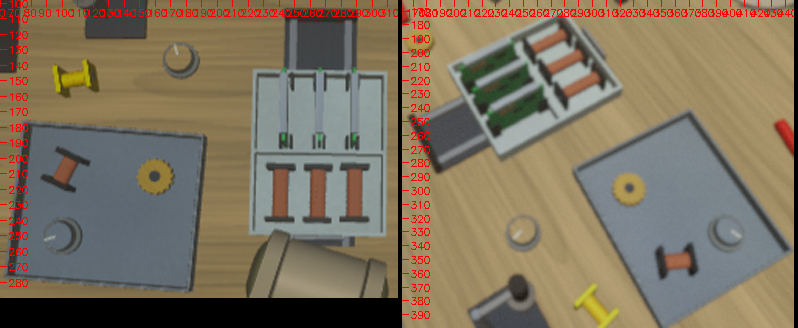

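All three boards and all three long coils are in the carriage, and the short coil, knob and wheel are still in the bin. Now for the push.

>>> arm_command:
  steps:
    - [[0, 0, 0, 0.8, 0, 0, 0], [0, 0, 0, 0.8, 0, 0, 0], [0, 0, 0, 0.45, 0, 0, 0], [0, 0, -0.01, 0, 0, 0, 0], [0, -0.25, 0, 0, 0, 0, 0], [0, -0.25, 0, 0, 0, 0, 0], [0, -0.1, 0, 0, 0, 0, 0], [0, 0, 0, 0, 0, 0, 0]]

```text
time_s: 44.32
eef_pos: [430.9, 1.6, 48.1]
ee_rot: [0.0, 0.003, 1.0, -0.0]
force: [-0.0, 0.4, -0.6]
grip_width: -0.001
grip_force: 0.0
```

>>> arm_command:
  steps:
    - [[0, -0.1, 0, 0, 0, 0, 0], [0, -0.1, 0, 0, 0, 0, 0], [0, -0.15, 0, 0, 0, 0, 0], [0, -0.15, 0, 0, 0, 0, 0], [0, -0.15, 0, 0, 0, 0, 0], [0, -0.15, 0, 0, 0, 0, 0], [0, -0.15, 0, 0, 0, 0, 0], [0, -0.15, 0, 0, 0, 0, 0]]

```text
time_s: 45.32
eef_pos: [485.9, 1.2, 47.9]
ee_rot: [-0.0, 0.003, 1.0, -0.0]
force: [-3.1, -1.8, 1.6]
grip_width: 0.001
grip_force: 1.8
```

>>> arm_command:
  steps:
    - [[0, -0.1, 0, 0, 0, 0, 0], [0, -0.1, 0, 0, 0, 0, 0], [0, -0.1, 0, 0, 0, 0, 0], [0, -0.1, 0, 0, 0, 0, 0]]

```text
time_s: 45.82
eef_pos: [505.7, 1.1, 47.9]
ee_rot: [-0.0, 0.003, 1.0, -0.0]
force: [-3.4, -2.2, -0.0]
grip_width: -0.001
grip_force: 1.7
```

>>> arm_command:
  steps:
    - [[0, -0.06, 0, 0, 0, 0, 0], [0, -0.06, 0, 0, 0, 0, 0], [0, 0, 0, 0, 0, 0, 0]]

```text
time_s: 46.2
eef_pos: [512.0, 1.3, 48.0]
ee_rot: [0.001, 0.003, 1.0, 0.0]
force: [0.1, -0.4, -0.0]
grip_width: 0.001
grip_force: 0.1
```

>>> arm_command:
  steps:
    - [[0, -0.06, 0, 0, 0, 0, 0], [0, -0.06, 0, 0, 0, 0, 0], [0, 0, 0, 0, 0, 0, 0]]

```text
time_s: 46.58
eef_pos: [518.0, 1.2, 48.0]
ee_rot: [0.001, 0.003, 1.0, 0.0]
force: [-0.2, 0.2, -0.3]
grip_width: -0.001
grip_force: 0.1
```

>>> arm_command:
  steps:
    - [[0, -0.06, 0, 0, 0, 0, 0], [0, -0.06, 0, 0, 0, 0, 0], [0, 0, 0, 0, 0, 0, 0]]

```text
time_s: 46.95
eef_pos: [518.4, 1.3, 47.9]
ee_rot: [-0.007, 0.002, 1.0, 0.0]
force: [-32.5, -4.2, 24.8]
grip_width: 0.002
grip_force: 16.3
```

It is firm against the stop at 32 N. I'll back off and look.

>>> arm_command:
  steps:
    - [[0, 0.1, 0, 0, 0, 0, 0], [0, 0.3, 0, 0, 0, 0, 0], [0, 0.7, 0, 0, 0, 0, 0], [0, 0.8, 0, -0.5, 0, 0, 0], [0, 0.8, 0, -0.9, 0, 0, 0], [0, 0, 0, -0.9, 0, 0, 0], [0, 0, 0, 0, 0, 0, 0]]

```text
time_s: 47.82
eef_pos: [390.3, 1.3, 165.9]
ee_rot: [0.004, 0.003, 1.0, -0.001]
force: [0.0, 0.1, 0.3]
grip_width: -0.004
grip_force: 0.0
```

>>> arm_command:
  steps:
    - [[0, 0, -0.9, 0, 0, 0, 0], [0, 0, -0.9, 0, 0, 0, 0], [0, 0, -0.9, 0, 0, 0, 0], [0, 0, -0.9, 0, 0, 0, 0], [0, 0, -0.9, 0, 0, 0, 0], [0, 0, 0, 0, 0, 0, 0]]

```text
time_s: 48.58
eef_pos: [387.2, -225.5, 161.9]
ee_rot: [-0.0, 0.004, 1.0, 0.0]
force: [1.1, 0.6, 0.3]
grip_width: 0.005
grip_force: 0.0
```

```bash
python3 - <<'E'
from h import *
print(sense()['eef_pos'],sense()['force']); t=capture('top'); s=capture('scene'); cv2.imwrite('pics/end.png',join(crop(t,215,90,317,260,3.4),crop(s,140,130,330,320,2.2)))
E
```

```text
[ 387.1868287  -225.48411233  161.8894226 ] [1.09044289 0.63064655 0.29482498]
```

View pics/end.png

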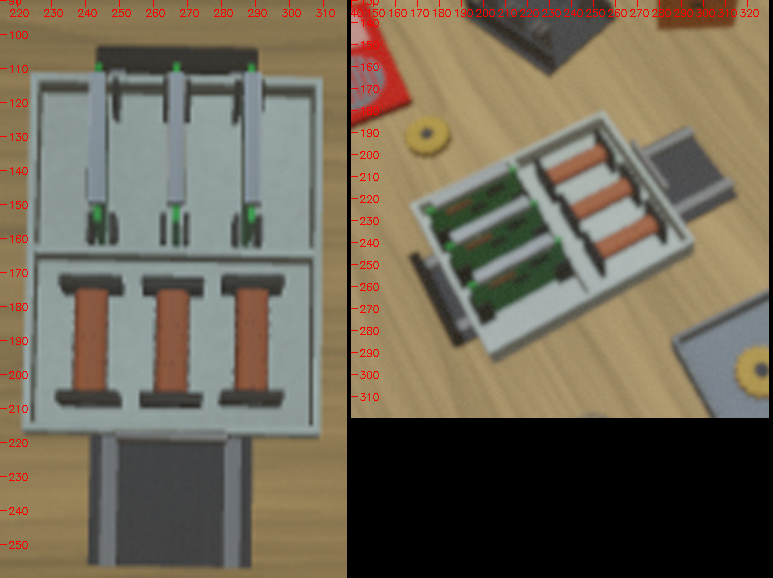

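```bash
python3 - <<'E'
from h import *
np.set_printoptions(precision=1,suppress=True)
T=cam('top'); S=cam('scene')
g=lambda u,v,z:onz(T,(215+u/3.4,90+v/3.4),z); s=lambda u,v,z:onz(S,(140+(u-351)/2.2,130+v/2.2),z)
print('carriage near',g(170,435,56),'far',g(175,75,56),'plate top near edge',g(170,440,76))
print('track near end',g(170,567,10),'stop far edge top',[g(175,48,z) for z in (10,30,50)])
print('scene: carriage far corners',s(413,205,56),s(495,358,56),'stop top ends', [ (s(414,254,z),s(458,343,z)) for z in (20,30,40,56)])
E
```

```text
carriage near [533.8   3.4  56. ] far [795.6   1.9  56. ] plate top near edge [528.8   3.3  76. ]
track near end [440.3   2.6  10. ] stop far edge top [array([831.5,   2.1,  10. ]), array([824.6,   2.1,  30. ]), array([817.8,   2.1,  50. ])]
scene: carriage far corners [ 789.8 -102.9   56. ] [791.  114.6  56. ] stop top ends [(array([814.2, -64.2,  20. ]), array([817.,  63.,  20.])), (array([814.3, -58.4,  30. ]), array([817.1,  67.4,  30. ])), (array([814.4, -52.6,  40. ]), array([817.1,  71.9,  40. ])), (array([814.6, -43.4,  56. ]), array([817.2,  78.9,  56. ]))]
```

The carriage moved about 77 mm and stopped hard. I'll confirm the stop with a second gentle push, this time in fine steps.

>>> arm_command:
  steps:
    - [[0, 0, 0.9, 0, 0, 0, 0], [0, 0, 0.9, 0, 0, 0, 0], [0, 0, 0.9, 0, 0, 0, 0], [0, 0, 0.9, 0, 0, 0, 0], [0, 0, 0.95, 0.5, 0, 0, 0], [0, 0, 0, 0.8, 0, 0, 0], [0, 0, 0, 0.8, 0, 0, 0], [0, 0, 0, 0.15, 0, 0, 0]]

```text
time_s: 49.68
eef_pos: [386.9, 5.5, 49.0]
ee_rot: [-0.002, 0.002, 1.0, 0.001]
force: [0.5, 0.4, 0.4]
grip_width: -0.001
grip_force: 0.0
```

>>> arm_command:
  steps:
    - [[0, -0.6, 0, 0, 0, 0, 0], [0, -0.8, 0, 0, 0, 0, 0], [0, -0.5, 0, 0, 0, 0, 0], [0, -0.3, 0, 0, 0, 0, 0], [0, 0, 0, 0, 0, 0, 0]]

```text
time_s: 50.3
eef_pos: [499.3, 4.0, 51.4]
ee_rot: [0.001, 0.002, 1.0, -0.0]
force: [-0.8, 1.0, 0.2]
grip_width: 0.003
grip_force: 0.0
```

>>> arm_command:
  steps:
    - [[0, -0.15, 0, 0, 0, 0, 0], [0, -0.15, 0, 0, 0, 0, 0], [0, 0, 0, 0, 0, 0, 0], [0, 0, 0, 0, 0, 0, 0]]

```text
time_s: 50.8
eef_pos: [513.2, 3.6, 50.4]
ee_rot: [-0.0, 0.003, 1.0, 0.0]
force: [-0.5, 0.2, -0.4]
grip_width: -0.003
grip_force: 0.0
```

>>> arm_command:
  steps:
    - [[0, -0.04, 0, 0, 0, 0, 0], [0, -0.04, 0, 0, 0, 0, 0], [0, 0, 0, 0, 0, 0, 0], [0, 0, 0, 0, 0, 0, 0]]

```text
time_s: 51.3
eef_pos: [517.4, 3.6, 50.4]
ee_rot: [-0.0, 0.003, 1.0, -0.0]
force: [-0.3, 0.5, -0.7]
grip_width: -0.001
grip_force: 0.0
```

>>> arm_command:
  steps:
    - [[0, -0.04, 0, 0, 0, 0, 0], [0, 0, 0, 0, 0, 0, 0], [0, 0, 0, 0, 0, 0, 0]]

```text
time_s: 51.68
eef_pos: [518.5, 3.6, 50.4]
ee_rot: [-0.001, 0.003, 1.0, 0.0]
force: [-6.2, -0.1, 3.7]
grip_width: 0.003
grip_force: 2.9
```

>>> arm_command:
  steps:
    - [[0, -0.04, 0, 0, 0, 0, 0], [0, 0, 0, 0, 0, 0, 0], [0, 0, 0, 0, 0, 0, 0]]

```text
time_s: 52.05
eef_pos: [518.5, 3.7, 50.4]
ee_rot: [-0.004, 0.002, 1.0, 0.0]
force: [-18.2, -1.9, 13.3]
grip_width: 0.003
grip_force: 8.8
```

>>> arm_command:
  steps:
    - [[0, -0.03, 0, 0, 0, 0, 0], [0, 0, 0, 0, 0, 0, 0], [0, 0, 0, 0, 0, 0, 0]]

```text
time_s: 52.42
eef_pos: [518.5, 3.6, 50.3]
ee_rot: [-0.006, 0.002, 1.0, 0.0]
force: [-26.6, -3.1, 19.9]
grip_width: 0.002
grip_force: 13.3
```

It stopped at the same place (518.5 mm), rigid at 27 N against about 3 N of sliding friction, so the carriage is home. I'll back away and confirm that nothing has moved.

>>> arm_command:
  steps:
    - [[0, 0.1, 0, 0, 0, 0, 0], [0, 0.3, 0, 0, 0, 0, 0], [0, 0.7, 0, 0, 0, 0, 0], [0, 0.8, 0, -0.5, 0, 0, 0], [0, 0.8, 0, -0.9, 0, 0, 0], [0, 0, 0, -0.9, 0, 0, 0], [0, 0, 0, 0, 0, 0, 0], [0, 0, 0, 0, 0, 0, 0]]

```text
time_s: 53.42
eef_pos: [387.9, 4.4, 164.9]
ee_rot: [-0.0, 0.003, 1.0, 0.0]
force: [0.0, -0.5, 0.2]
grip_width: -0.001
grip_force: 0.0
```

```bash
python3 - <<'E'
from h import *
from coils import blobs
print(sense()['eef_pos'].round(1),sense()['force'].round(1),sense()['time_s']); t=capture('scene'); cv2.imwrite('pics/fin.png',t[:,:,::-1]); blobs(t,cam('scene'),60); p=capture('top'); g=p.astype(int)
# light bar rows in the three bays, and rim near/far
for u in (243,266,289):
    r=np.where(g[100:160,u].min(1)>135)[0]+100; print(u,r.min(),r.max())
print(finish_job())
E
```

```text
[387.9   4.4 164.9] [ 0.  -0.5  0.2] 53.425
px [361.6 350.5] xy [563.4 407. ] len 41.2 wid 21.1 ang -27.0
px [265.4 236.8] xy [597.6  64.1] len 75.5 wid 22.3 ang -2.1
px [253.9 219.8] xy [597.5   6.3] len 75.0 wid 23.5 ang -2.7
px [242.8 204.1] xy [598.5 -50.3] len 77.9 wid 23.3 ang -1.7
px [296.9 132.5] xy [ 340. -185.] len 101.5 wid 71.4 ang -29.2Traceback (most recent call last):
  File "<stdin>", line 6, in <module>
    return umr_minimum(a, axis, None, out, keepdims, initial, where)
ValueError: zero-size array to reduction operation minimum which has no identity
```

```bash
python3 -c "
from rig import *
print(finish_job())"
```

```text
the job is handed in; nothing more can be done
None
```

The job is handed in: all three boards stand in the carriage bays, all three long coils lie in the tray, and the carriage is pushed home; a second push stopped rigid at the same point, though I could not fully rule out a small gap to the stop from the pictures.

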